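# Unload the capacitor forming box

### The job

Unload the capacitor forming box: first set the charger's red toggle from charge to its centre off position, then pull the recessed red paddle to trip the latch and raise the blue lid wide open. Take out all the capacitors and stand them upright on the shelf in neat straight rows, the blue ones on the blue strip and the black ones on the black strip, each row closed up with gaps of no more than about 15 mm between neighbours. Then shut the lid until it latches, with the switch still off, and leave the other things on the bench where they are.

Things in the scene. Friction and masses are not known exactly. Their poses are not given: they have to be found in the camera images.
- form_box: Grey fixed box with a hinged blue lid, 240 (its x) x 320 (its y) x 95 mm (103 mm with the lid); origin at the centre of its underside, z up. Walls 6 mm, inner floor (a raised white bed) 40 mm above the bench. The lid's hinge runs along its +x rim, the paddle latch is at its -x side, which faces to the robot's right. The capacitors stand on the inner floor.
- lid_hinge (a point): Point on the lid's hinge line, mid-width, at the height of the lid's underside (95.5 mm above the bench); its axes turn with the lid, y along the hinge line, and -x points along the lid to the paddle edge, 240 mm away. The lid is 8 mm thick.
- lid (a joint): Lid angle, rad: 0 shut, 1.57 upright, 2.0 fully open. The 450 g lid has a stiff hinge and stays where left; raising it takes about 6 N at the paddle. Latched: under 0.02. When lowered it stops near 0.08, its two spring bolts resting on the keepers, and must be pressed there (about 8 N) to snap shut.
- paddle (a joint): Paddle angle relative to the lid, rad: 0 flush, 0.5 fully pulled (a stop); sprung back to 0. The free (-x) edge swings up out of the lid. At about 0.3 it has drawn both bolts and the lid is free (3 to 8 N at its middle); keep it pulled until the lid edge has risen some 20 mm.
- paddle_grip (a point): Red paddle bar, 50 (x) x 36 (y, parallel to the lid's hinge) x 14 mm, top flush with the lid; point 4 mm under its top, 214 mm from the hinge line, 36 mm from its own pivot (at +x). Axes turn with it. Dark dish: 32 mm free at either side of the paddle for fingers, 28 mm deep below the lid's underside, open at the lid's -x edge. Gripped across y, it can turn between the fingers.
- lid_press (a point): Point on the lid's top near its -x edge, beside the dish, right over a bolt: 215 mm from the hinge line; a place to press the lid shut.
- toggle_pivot (a point): The toggle's pivot, in the middle of the top face of the charger, a fixed grey control unit 130 (x) x 90 (y) x 60 mm, so 60 mm above the bench; axes as the charger's, z up; the toggle swings along x.
- toggle_tip (a point): Point near the end of the red toggle, 52 mm from its pivot; the lever is 10 mm thick and its red end, 16 mm in diameter, reaches from 28 to 58 mm from the pivot.
- toggle (a joint): Toggle angle, rad: +0.5 leaning to the charger's +x (charge, red dot; where it starts), 0 upright in the sprung centre off detent, -0.5 to its -x (discharge, green dot). It is off within 0.08. It snaps into the centre from within about 0.2 and out to the sides beyond; some 5 N at the tip moves it.
- shelf: Fixed low plywood shelf, 200 (x) x 300 (y) mm, its top 50 mm above the bench; origin on the bench under its centre, z up.
- blue_row (a point): Middle of the blue strip, on the shelf's top; the strip (and the row on it) runs 240 mm along this point's y and is 50 mm wide; z up.
- black_row (a point): Middle of the black strip, on the shelf's top, 84 mm from the blue one; runs 240 mm along this point's y and is 50 mm wide; z up.
- blue1: blue-sleeved can capacitor, an upright cylinder 44 mm in diameter and 45 mm tall (two 3 mm brass screws on top), 80 to 150 g; origin at the centre of its underside, z along its axis; may be absent (None). Stands at first in the forming box
- blue2: blue-sleeved can capacitor, an upright cylinder 44 mm in diameter and 45 mm tall (two 3 mm brass screws on top), 80 to 150 g; origin at the centre of its underside, z along its axis; may be absent (None). Stands at first in the forming box
- blue3: blue-sleeved can capacitor, an upright cylinder 44 mm in diameter and 45 mm tall (two 3 mm brass screws on top), 80 to 150 g; origin at the centre of its underside, z along its axis; may be absent (None). Stands at first in the forming box
- black1: black-sleeved can capacitor, an upright cylinder 44 mm in diameter and 45 mm tall (two 3 mm brass screws on top), 80 to 150 g; origin at the centre of its underside, z along its axis; may be absent (None). Stands at first in the forming box
- black2: black-sleeved can capacitor, an upright cylinder 44 mm in diameter and 45 mm tall (two 3 mm brass screws on top), 80 to 150 g; origin at the centre of its underside, z along its axis; may be absent (None). Stands at first in the forming box
- solder_reel: green solder reel, 54 mm in diameter, 40 mm tall; not part of the job.
- screwdriver: loose orange-handled screwdriver lying on the bench; not part of the job.
- multimeter: yellow multimeter 150 x 75 x 35 mm; not part of the job.
- flux_bottle: white bottle, 36 mm in diameter, 80 mm tall; not part of the job.

How it is judged:
By the outcome, as a careful person would: the job done as asked, in the order asked, and still so for the second after the job is handed in, with the robot touching nothing.
Of blue1, blue2, blue3 only 2 to 3 are there at a start; the rules pass over those that are not, and their reading is None.
Of black1, black2 only 1 to 2 are there at a start; the rules pass over those that are not, and their reading is None.
At some moment in a run one of blue1, blue2, blue3, black1, black2 may be knocked a few centimetres aside while the robot is not near it.
Once in a run the grip may slacken for a moment while it holds something.
It also fails if it takes over 210 s, if anything falls off the work surface, if the arm or the gripper's body presses on something with over 40 N, if the wrist force passes 120 N, or if a joint passes its speed limit or range.

### The arm

A 6-joint arm with a two-finger parallel gripper is mounted at the origin on the work surface. World frame = base frame: x ahead of the robot, y to its left, z up, the work surface at z = 0. Lengths are in m, angles in degrees, forces in N, time in s.
With the tool pointing down it reaches from about 0.4 to 0.825 m from the base axis. Payload 7 kg.
Tool frame: the origin (TCP) lies at the very end of the fingers, on their centre line; the grasp point (between the pads) lies 19 mm behind it (ctrl.grip_point_offset is the distance from the TCP to the grasp point, in m); x points along the fingers, z is the direction in which the jaws open and shut, and the axes are right-handed (so a half turn about x gives the same grasp; the last joint's range is limited). The gripper opens to 88 mm and grips with 3 to 60 N. Pads are 19 mm wide; open, the fingers measure 130 mm over their backs; the gripper's body (78 mm by 193 mm) begins 47 mm behind the grasp point.
Start: joints at [84.689, 20.546, 0.682, 0, -70.136, -16.507], TCP at [0.251, 0.627, 0.227] pointing down, gripper open.
Joint ranges: [-176.03, 176.03], [-82.01, 121.73], [-58.28, 71.71], [-173.87, 95.51], [-174.79, -0.11], [-173.66, 173.66]. Speed limits (degrees/s): [136.94, 136.94, 172.46, 180, 180, 180].

### API

Orientations are given as [roll, pitch, yaw] about the fixed x, y, z axes, in that order (R = Rz(yaw) Ry(pitch) Rx(roll)).
In Python, from plant import get_obs, snapshot, calibration, close_job, ctrl gives the robot as it stands.
- The arm moves only by the tool move_arm, never from a script. Its argument "commands" is a list that holds one entry, the list of rows, each a list of 4 numbers: the shift along the tool's x, y, z in cm, then the turn about the tool's x in rad. In form: [[[dx, dy, dz, spin], ...]]. A call has 1 to 8 rows; each row shifts and turns the commanded pose from where the row before left it, along the tool's axes as they then stand; what a row does not reach is not made up. A row lasts 1/10 s, in which the tool goes at most 50 mm and 8.59 degrees, less where a joint would pass 70% of its speed; a pose out of reach is approached as far as the arm can. A call with a gripper value outside its range is refused whole. "jaw" is the finger opening in cm, from 0 to 8.76, set as the call begins (left out, the last holds). The fingers move at their own pace and stop on an object; the grip force is fixed at half the most. Time passes only in rows, so rows that do not move let the fingers close. It gives the time, the measured TCP pose, the force and the opening at its end, in the units of the state.
- get_obs(): the state, without advancing time (a new reading comes with each control period).
- snapshot(name): name is "scene" or "top" or "wrist"; returns (picture, depth): 480x640x3 uint8, red, green, blue; 480x640 float32, m along the optical axis (not along the pixel's ray), 0 where there is no reading.
- calibration(name): a dict with "mtx" (3x3 intrinsics, pixels), "T" (4x4, takes a point from camera to world coordinates); the wrist camera has in their place "tool_from_camera" (4x4, takes a point from camera to tool coordinates, whose origin is the TCP and whose axes are the tool frame's). Camera axes: x right, y up, looking along -z (the intrinsics and any distortion apply to the point x, -y, -z); pixel columns grow to the right and rows downward; lengths in m; the calibration is good to about 2 mm. A picture is of the moment at which its call begins: read the wrist's pose just before it. calibration takes no time and is no camera call.
- close_job(): hands the job in, once; it reports no verdict.
The state is a dict: "clock": time; "joint_pos": joint angles; "qvel": joint speeds; "tau": joint torques, N m; "tool_pos": TCP position; "orientation": TCP orientation; "force": force on the tool from outside, world axes, zero at the start; "moment": the same for the moment, N m; "opening": finger opening in m.
Only numpy, scipy, OpenCV 4.12 (cv2) and the standard library are available. Lean on these libraries where they do the work, as an engineer would, in place of code of your own. Each camera call takes 0.05 s, during which the arm holds its last target. There are 200 camera calls.

## Working session

There is one attempt and no reset: what is moved stays moved. The work goes in short steps, Python scripts to look and compute and a tool call to move; the robot and the scene stay as the last step left them, time stands still between calls to the robot, and variables do not carry over. Pictures are saved under pics/ and viewed, about 12 in all and at most 16, crops included, and the job is handed in when it is done.

Besides the shell and the picture viewer there is one more tool, called after "Request:" as a command line: name --argument value ..., lists and objects as JSON in quotes. move_arm: Moves the arm, as the interface text tells. Its arguments: {"type":"object","properties":{"commands":{"type":"array"},"jaw":{"type":"number"}},"required":["commands"]}

```bash
ls; mkdir -p pics
cat > h.py <<'E'
import numpy as np, cv2
from plant import get_obs, snapshot, calibration, close_job, ctrl
from scipy.spatial.transform import Rotation as R
def pose():
    o=get_obs(); T=np.eye(4); T[:3,:3]=R.from_euler('xyz',o['orientation'],degrees=True).as_matrix(); T[:3,3]=o['tool_pos']; return T
def shot(name,save=None):
    T=pose(); im,d=snapshot(name); c=calibration(name)
    Tc=T@np.array(c['tool_from_camera']) if name=='wrist' else np.array(c['T'])
    if save: cv2.imwrite('pics/'+save+'.png',im[:,:,::-1])
    return im,d,np.array(c['mtx']),Tc
def cloud(d,K,Tc):
    v,u=np.mgrid[:d.shape[0],:d.shape[1]]
    P=np.stack([(u-K[0,2])/K[0,0]*d,-(v-K[1,2])/K[1,1]*d,-d],-1)
    W=P@Tc[:3,:3].T+Tc[:3,3]; W[d==0]=np.nan; return W
def ray(u,v,z,K,Tc):
    r=Tc[:3,:3]@np.array([(u-K[0,2])/K[0,0],-(v-K[1,2])/K[1,1],-1]); o=Tc[:3,3]
    return o+r*(z-o[2])/r[2]
E
python3 - <<'E'
from h import *
print(get_obs()); print({n:calibration(n) for n in('scene','top','wrist')}, ctrl.grip_point_offset)
for n in('scene','top'):
    im,d,K,T=shot(n,n+'0'); np.savez(n+'0.npz',im=im,d=d,K=K,T=T)
print(pose()[:3,:3].round(3))
E
```

```text
pics
{'clock': 0.0, 'joint_pos': array([ 8.46907865e+01,  2.05908834e+01,  6.35229268e-01, -1.85834333e-02,
       -7.01366859e+01, -1.65076092e+01]), 'qvel': array([0.03165099, 0.0664632 , 0.02846927, 0.06389348, 0.01343745,
       0.07016157]), 'tau': array([ 5.12811657e-04, -5.82718241e+01,  2.93053436e+01,  6.99672773e+00,
        6.93808499e-03, -1.57439986e-04]), 'tool_pos': array([0.25070302, 0.62620071, 0.22564481]), 'orientation': array([   5.79584804,   89.90602144, -106.02730301]), 'force': array([-0.05294424,  0.10078139,  0.43791963]), 'moment': array([ 0.01271768, -0.01054679, -0.06217961]), 'opening': 0.08770154172396837}
{'scene': {'mtx': array([[600.72188693,   0.        , 326.7245871 ],
       [  0.        , 600.72188693, 239.96458191],
       [  0.        ,   0.        ,   1.        ]]), 'T': array([[ 0.7447853 , -0.4353147 ,  0.50576276,  1.23733398],
       [ 0.66727184,  0.47837501, -0.57088145, -0.62086959],
       [ 0.00656882,  0.76266536,  0.64675992,  0.93864014],
       [ 0.        ,  0.        ,  0.        ,  1.        ]])}, 'top': {'mtx': array([[496.380
[... 306 characters left out ...]
902747,  1.13398593],
       [ 0.        ,  0.        ,  0.        ,  1.        ]])}, 'wrist': {'mtx': array([[337.32256086,   0.        , 315.8413897 ],
       [  0.        , 337.32256086, 240.8923402 ],
       [  0.        ,   0.        ,   1.        ]]), 'tool_from_camera': array([[-6.69777483e-04,  2.86111704e-01, -9.58196036e-01,
        -1.56704958e-01],
       [ 3.94931310e-04,  9.58196252e-01,  2.86111493e-01,
         7.90600408e-02],
       [ 9.99999698e-01, -1.86790580e-04, -7.54772744e-04,
         1.06254280e-03],
       [ 0.00000000e+00,  0.00000000e+00,  0.00000000e+00,
         1.00000000e+00]])}} 0.0188
[[-0.     0.928 -0.372]
 [-0.001 -0.372 -0.928]
 [-1.     0.     0.002]]
```

View pics/top0.png

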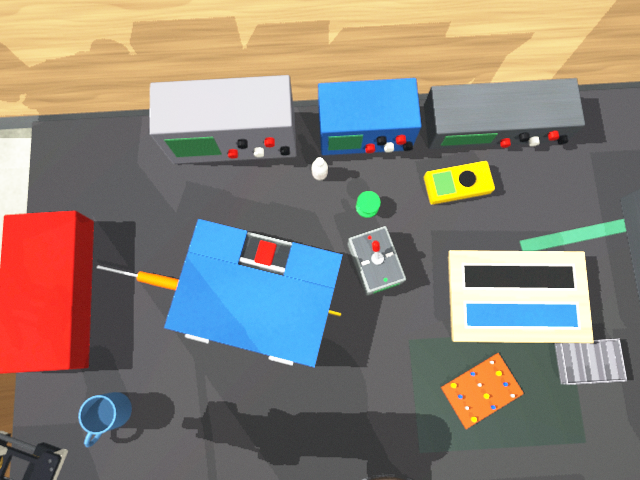

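View pics/scene0.png

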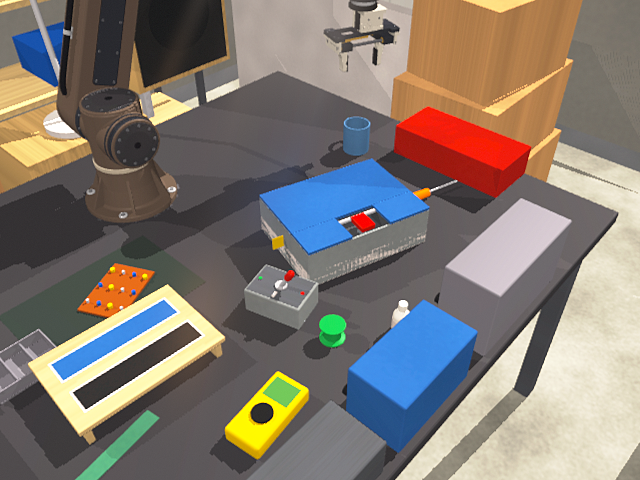

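Top view: lid with the red paddle at its far (+x world) edge near (265,253), hinge tabs near the robot at (197,338)/(281,360). The charger is at (377,260) with the toggle leaning to (376,246); the shelf strips are at (520,277) black and (522,315) blue.

Run:
```python
from h import *
f=np.load('top0.npz'); im,d,K,T=f['im'],f['d'],f['K'],f['T']
W=cloud(d,K,T); hsv=cv2.cvtColor(im,cv2.COLOR_RGB2HSV)
def at(u,v): return W[v-1:v+2,u-1:u+2].reshape(-1,3).mean(0).round(4)
for n,p in dict(lid=(250,300),lid2=(300,330),charg=(362,260),shelf=(455,300),blackstrip=(520,277),bench=(420,380),toggle=(376,246),paddle=(265,253)).items(): print(n,at(*p))
def rect(mask,z,name,kmin=200):
    mask=cv2.morphologyEx(mask.astype(np.uint8),cv2.MORPH_OPEN,np.ones((3,3)))
    cs,_=cv2.findContours(mask,cv2.RETR_EXTERNAL,cv2.CHAIN_APPROX_NONE)
    for c in cs:
        if cv2.contourArea(c)<kmin: continue
        pts=np.array([ray(u,v,z,K,T)[:2] for u,v in c[:,0]],np.float32)
        (c0,s,a)=cv2.minAreaRect(pts*1000); print(name,np.round(c0,1),np.round(s,1),round(a,2), 'px',c[:,0].mean(0).round())
H,S,V=hsv[...,0],hsv[...,1],hsv[...,2]
z=W[...,2]
u,v=np.meshgrid(np.arange(640),np.arange(480))
blue=(H>98)&(H<118)&(S>120)
rect(blue&(u<350)&(u>150)&(v>200)&(v<380)&(z>.085),.1035,'lid')
rect(blue&(u>440)&(v>280),.05,'bluestrip')
rect((V<80)&(u>455)&(u<582)&(v>258)&(v<292)&(z>.04),.05,'blackstrip')
rect((z>.035)&(u>440)&(u<600)&(v>245)&(v<350)&(z<.06),.05,'shelf')
rect((z>.05)&(z<.068)&(u>340)&(u<412)&(v>220)&(v<300),.06,'charger')
red=((H<8)|(H>172))&(S>150)&(V>90)
rect(red&(u>240)&(u<290)&(v>230)&(v<275),.1035,'paddle',30)
m=red&(u>360)&(u<395)&(v>225)&(v<260); rect(m,.1,'toggle',10)
for zz in W[m]: pass
print('toggle pts',np.nanmedian(W[m],0), np.nanmax(W[m][:,2]))
g=(H>50)&(H<75)&(S>120)&(u>350)&(u<410)&(v>262)&(v<300); print('green dot',np.nanmean(W[g],0),g.sum())
for c,n in((((H>20)&(H<33)&(S>150)),'yellow'),):
    rect(c,.04,n,20)
```

```text
lid [0.4973 0.2554 0.105 ]
lid2 [0.4296 0.1551 0.1044]
charg [0.5753 0.0129 0.0607]
shelf [ 0.4762 -0.1832  0.0515]
blackstrip [ 0.5177 -0.331   0.0527]
bench [nan nan nan]
toggle [ 0.595  -0.0146  0.1077]
paddle [0.5951 0.2207 0.1038]
lid [517.8 245.8] [319.9 239.9] 72.29 px [255. 291.]
bluestrip [ 436.2 -323.4] [236.9  46.8] 85.98 px [522. 315.]
blackstrip [ 519.8 -329.2] [236.5  45.9] 85.81 px [519. 276.]
shelf [ 478.6 -325.3] [301.8 200. ] 85.95 px [521. 297.]
charger [576.5 -20.2] [130.4  90.9] 15.32 px [378. 259.]
paddle [596.4 220.7] [37.5 49. ] 72.35 px [265. 252.]
toggle [597.8 -14.6] [14.9 19.6] 86.49 px [376. 246.]
toggle pts [ 0.59653675 -0.0128367   0.10462215] 0.11501199533103068
green dot [ 0.51851138 -0.03407544  0.04507389] 29
yellow [465.7  80.3] [26.   7.4] 72.55 px [334. 313.]
yellow [562.4 470.2] [89.8 17.1] 72.63 px [157. 280.]
yellow [ 748.7 -226.5] [ 81.1 156.3] 7.43 px [458. 182.]
```

Request:
move_arm --commands '[[[0,0,0,0.132],[0,0,0,0.132],[0,0,0,0.132],[0,0,0,0.132],[0,0,0,0.132],[0,0,0,0.132],[0,0,0,0.132]]]'

```text
clock: 0.8
tool_pos: [0.2508, 0.6264, 0.226]
orientation: [56.5, 89.9, -108.6]
force: [-0.4, 0.9, -0.5]
opening: 0.0872
```

Request:
move_arm --commands '[[[0,4.4,-0.9,0],[0,4.4,-0.9,0],[0,4.4,-0.9,0],[0,4.4,-0.9,0],[0,4.4,-0.9,0],[0,4.4,-0.9,0],[0,4.4,-0.9,0],[0,4.4,-0.9,0]]]'

```text
clock: 1.6
tool_pos: [0.4132, 0.3041, 0.2265]
orientation: [-19.3, 90.0, 176.0]
force: [1.2, -0.2, -0.0]
opening: 0.0876
```

Request:
move_arm --commands '[[[0,4.4,-0.9,0],[0,4.4,-0.9,0],[0,4.4,-0.9,0],[0,4.4,-0.9,0],[0,4.4,-0.9,0],[0,4.4,-0.9,0],[0,4.4,-0.9,0],[0,4.4,-0.8,0]]]'

```text
clock: 2.4
tool_pos: [0.5743, -0.0168, 0.2263]
orientation: [-17.2, 90.0, 178.1]
force: [1.0, 1.0, 0.1]
opening: 0.0877
```

```bash
cat >> h.py <<'E'
def go(x,y,z,yaw=None):
    "cm in tool axes, spin rad; yaw = world angle (deg, mod 180) wanted for tool z"
    T=pose(); p=T[:3,3]; o=get_obs()
    print('t',round(o['clock'],2),'at',p.round(4),'F',np.round(o['force'],1),'open',round(o['opening'],4),'j',o['joint_pos'].round())
    psi=np.degrees(np.arctan2(T[1,2],T[0,2]))
    s=0
    if yaw is not None:
        s=-((yaw-psi+90)%180-90); print('zyaw',psi.round(2),'spin rad',round(np.radians(s),3))
    d=np.array([x,y,z])-p
    print('shift now cm',(100*T[:3,:3].T@d).round(2),' after spin',(100*(T[:3,:3]@R.from_euler('x',np.radians(s)).as_matrix()).T@d).round(2))
E
python3 - <<'E'
from h import *
go(.5765,-.0202,.088,15.3)
E
```

```text
t 2.4 at [ 0.5743 -0.0168  0.2263] F [1.  1.  0.1] open 0.0877 j [ 18.  11. -12.  -0. -67.  -3.]
zyaw -164.76 spin rad -0.001
shift now cm [13.83  0.38 -0.13]  after spin [13.83  0.38 -0.13]
```

Request:
move_arm --commands '[[[2,0.3,-0.2,0],[3,0,0,0],[3,0,0,0],[3,0,0,0],[2,0,0,0],[0.5,0,0,0],[0,0,0,0]]]'

```text
clock: 3.1
tool_pos: [0.5762, -0.0175, 0.091]
orientation: [4.2, 89.9, -160.5]
force: [1.3, 0.1, 0.1]
opening: 0.0876
```

Request:
move_arm --commands '[[[0,0,0,0],[0,0,0,0],[0,0,0,0],[0,0,0,0],[0,0,0,0],[0,0,0,0],[0,0,0,0],[0,0,0,0]]]' --jaw 1.4

```text
clock: 3.9
tool_pos: [0.5875, -0.0143, 0.0946]
orientation: [176.5, 88.8, 11.9]
force: [34.2, 5.1, -17.5]
opening: 0.0294
```

Run:
```python
from h import *
go(.5765,-.0202,.088,15.3)
```

```text
t 3.9 at [ 0.5875 -0.0143  0.0946] F [ 34.2   5.1 -17.5] open 0.0294 j [ 18.  19. -21.   0. -49.  -2.]
zyaw -164.61 spin rad 0.002
shift now cm [0.63 0.28 1.23]  after spin [0.63 0.28 1.23]
```

Run:
```python
from h import *
im,d,K,T=shot('scene'); a=im[200:350,220:370]; 
im2,_,_,_=shot('wrist'); a=cv2.resize(a,(480,480)); cv2.imwrite('pics/t1.png',np.hstack([a,cv2.resize(im2,(320,240)).repeat(2,0)[:480]])[:,:,::-1])
go(.5765,-.0202,.088,15.3)
```

```text
t 4.0 at [ 0.5904 -0.0134  0.0951] F [ 41.4   5.8 -22.6] open 0.0219 j [ 18.  19. -21.   0. -49.  -2.]
zyaw -164.57 spin rad 0.002
shift now cm [0.67 0.28 1.54]  after spin [0.67 0.28 1.54]
```

View pics/t1.png

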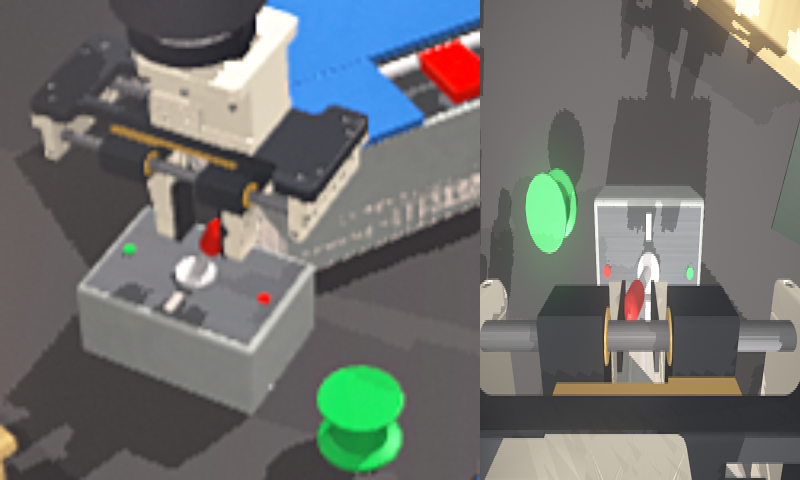

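Request:
move_arm --commands '[[[0,0,0,0],[0,0,0,0]]]'

```text
clock: 4.2
tool_pos: [0.5808, -0.0163, 0.0952]
orientation: [169.7, 89.6, 5.1]
force: [-6.5, 2.2, 22.5]
opening: 0.0151
```

Run:
```python
from h import *
go(.5765,-.0202,.088,15.3); print(get_obs()['moment'])
im2,_,_,_=shot('wrist'); cv2.imwrite('pics/t2.png',im2[200:480,160:480,::-1])
```

```text
t 4.2 at [ 0.5808 -0.0163  0.0952] F [-6.5  2.2 22.5] open 0.0151 j [ 18.  18. -22.   0. -50.  -2.]
zyaw -164.64 spin rad 0.001
shift now cm [0.71 0.26 0.53]  after spin [0.71 0.26 0.53]
[ 0.78982027  2.08003233 -0.01110714]
```

View pics/t2.png

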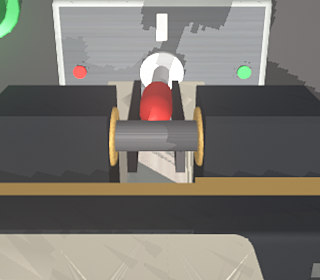

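Request:
move_arm --commands '[[[0,0,0,0],[0,0,0,0],[0,0,0,0]]]'

```text
clock: 4.55
tool_pos: [0.5788, -0.0169, 0.0949]
orientation: [169.9, 89.7, 5.3]
force: [-3.3, 2.4, 19.6]
opening: 0.0151
```

Request:
move_arm --commands '[[[0,0,0,0],[0,0,0,0],[0,0,0,0],[0,0,0,0],[0,0,0,0],[0,0,0,0],[0,0,0,0],[0,0,0,0]]]' --jaw 6

```text
clock: 5.35
tool_pos: [0.5766, -0.0174, 0.0915]
orientation: [3.2, 90.0, -161.5]
force: [0.2, -0.7, -1.4]
opening: 0.0598
```

Request:
move_arm --commands '[[[-1,0,0,0],[-3,0,0,0],[-3,0,0,0],[-3,0,0,0],[-2,0,0,0],[0,0,0,0]]]'

```text
clock: 5.95
tool_pos: [0.5785, -0.0172, 0.216]
orientation: [173.2, 89.6, 8.5]
force: [0.4, -0.7, -0.3]
opening: 0.0599
```

Run:
```python
from h import *
go(.607,.217,.19,72.3)
im,d,K,T=shot('scene','s2')
im2,_,_,_=shot('wrist'); cv2.imwrite('pics/t3.png',np.hstack([cv2.resize(im[200:350,220:370],(480,480)),im2[:,160:480]])[:,:,::-1])
```

```text
t 5.95 at [ 0.5785 -0.0172  0.216 ] F [ 0.4 -0.7 -0.3] open 0.0599 j [ 18.  12. -13.   0. -65.  -2.]
zyaw -164.73 spin rad -0.995
shift now cm [  2.64 -21.84  -8.9 ]  after spin [  2.64  -4.42 -23.17]
```

View pics/t3.png

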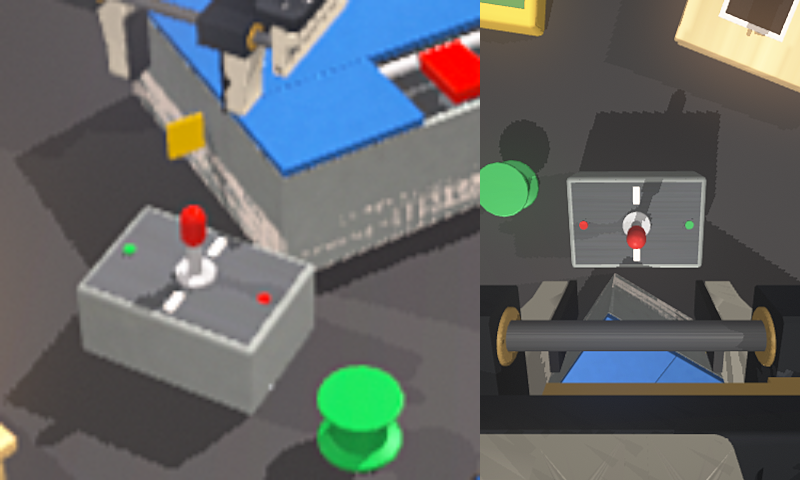

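Request:
move_arm --commands '[[[0,0,0,-0.142],[0,0,0,-0.142],[0,0,0,-0.142],[0,0,0,-0.142],[0,0,0,-0.142],[0,0,0,-0.142],[0,0,0,-0.143]]]' --jaw 5.2

```text
clock: 6.75
tool_pos: [0.5759, -0.0175, 0.2104]
orientation: [-60.9, 89.9, -168.4]
force: [-1.0, 0.7, 0.1]
opening: 0.0521
```

Request:
move_arm --commands '[[[0,-0.7,-3.8,0],[0,-0.7,-3.8,0],[0,-0.7,-3.9,0],[0,-0.7,-3.9,0],[0,-0.8,-3.9,0],[0,-0.8,-3.9,0],[0,0,0,0],[0,0,0,0]]]'

```text
clock: 7.55
tool_pos: [0.6047, 0.2176, 0.21]
orientation: [-40.1, 89.8, -147.8]
force: [-0.7, -0.9, -0.2]
opening: 0.0519
```

Run:
```python
from h import *
go(.607,.217,.081,72.3)
# wrist check of paddle
im,d,K,T=shot('wrist','w1'); hsv=cv2.cvtColor(im,cv2.COLOR_RGB2HSV); H,S,V=hsv[...,0],hsv[...,1],hsv[...,2]
m=(((H<8)|(H>172))&(S>150)&(V>90)).astype(np.uint8)
for c in cv2.findContours(m,cv2.RETR_EXTERNAL,cv2.CHAIN_APPROX_NONE)[0]:
    if cv2.contourArea(c)<150: continue
    p=np.array([ray(u,v,.1035,K,T)[:2] for u,v in c[:,0]],np.float32)*1000
    print(cv2.minAreaRect(p),c[:,0].mean(0))
def path():
    pts=[(0,a) for a in (0,.25,.5)]+[(t,.45) for t in np.linspace(0,1.97,25)[1:]]
    prev=None
    for th,a in pts:
        r=.178+.036*np.cos(a);h=.004+.036*np.sin(a)
        q=np.array([-(.0955+r*np.sin(th)+h*np.cos(th)), r*np.cos(th)-h*np.sin(th)])*100
        if prev is not None: print(round(th,2),(q-prev).round(2))
        prev=q
path()
```

```text
t 7.55 at [0.6047 0.2176 0.21  ] F [-0.7 -0.9 -0.2] open 0.0519 j [ 37.  18.  -5.  -0. -67.  35.]
zyaw -107.66 spin rad 0.001
shift now cm [12.9   0.26 -0.03]  after spin [12.9   0.26 -0.03]
((600.2779541015625, 220.91871643066406), (34.695762634277344, 48.99641418457031), 72.32989501953125) [318.71217712 247.18450185]
((579.4547729492188, -19.195775985717773), (32.58131408691406, 15.331831932067871), 63.43262481689453) [614.5212766  182.04255319]
0 [-0.89 -0.11]
0 [-0.84 -0.33]
0.08 [-1.56 -0.15]
0.16 [-1.69 -0.37]
0.25 [-1.66 -0.51]
0.33 [-1.61 -0.64]
0.41 [-1.55 -0.77]
0.49 [-1.48 -0.9 ]
0.57 [-1.4  -1.02]
0.66 [-1.32 -1.13]
0.74 [-1.22 -1.23]
0.82 [-1.11 -1.33]
0.9 [-1.   -1.42]
0.98 [-0.88 -1.49]
1.07 [-0.76 -1.56]
1.15 [-0.63 -1.62]
1.23 [-0.49 -1.66]
1.31 [-0.35 -1.7 ]
1.4 [-0.21 -1.72]
1.48 [-0.07 -1.73]
1.56 [ 0.07 -1.73]
1.64 [ 0.21 -1.72]
1.72 [ 0.35 -1.7 ]
1.81 [ 0.49 -1.66]
1.89 [ 0.63 -1.62]
1.97 [ 0.76 -1.56]
```

Request:
move_arm --commands '[[[3,0.3,0,0],[4,0,0,0],[3,0,0,0],[2,0,0,0],[0.9,0,0,0],[0,0,0,0],[0,0,0,0]]]'

```text
clock: 8.3
tool_pos: [0.609, 0.2158, 0.0837]
orientation: [128.5, 89.9, 20.7]
force: [0.4, -0.2, 0.3]
opening: 0.0518
```

Request:
move_arm --commands '[[[0,0,0,0],[0,0,0,0],[0,0,0,0],[0,0,0,0],[0,0,0,0]]]' --jaw 3

```text
clock: 8.8
tool_pos: [0.6101, 0.2191, 0.084]
orientation: [151.6, 89.6, 44.0]
force: [2.2, 8.7, -2.0]
opening: 0.036
```

Request:
move_arm --commands '[[[-0.5,-0.1,0,0],[-0.5,-0.1,0,0],[-0.5,-0.2,0,0],[-0.5,-0.2,0,0],[-0.4,0,0,0],[0,0,0,0]]]'

```text
clock: 9.4
tool_pos: [0.6064, 0.2204, 0.1087]
orientation: [137.5, 89.5, 29.8]
force: [9.8, 4.9, -3.9]
opening: 0.0357
```

Request:
move_arm --commands '[[[-0.8,-0.1,0,0],[-0.8,-0.1,0,0],[-0.8,-0.2,0,0],[-0.9,-0.2,0,0],[-0.8,-0.2,0,0],[-0.8,-0.3,0,0],[0,0,0,0]]]'

```text
clock: 10.1
tool_pos: [0.5947, 0.2241, 0.1581]
orientation: [144.1, 89.5, 36.5]
force: [4.4, 6.1, -1.3]
opening: 0.0357
```

Run:
```python
from h import *
go(.607,.217,.081,72.3)
shot('scene','s3'); i=cv2.imread('pics/s3.png'); cv2.imwrite('pics/s3c.png',cv2.resize(i[130:330,200:480],None,fx=2,fy=2))
```

```text
t 10.1 at [0.5947 0.2241 0.1581] F [ 4.4  6.1 -1.3] open 0.0357 j [ 38.  19. -10.   0. -60.  34.]
zyaw -107.68 spin rad 0.0
shift now cm [7.72 1.34 0.36]  after spin [7.72 1.34 0.36]
```

View pics/s3c.png

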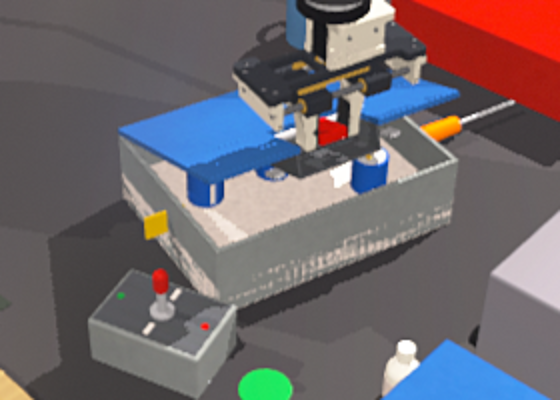

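Request:
move_arm --commands '[[[-1.6,-0.6,0,0],[-1.55,-0.8,0,0],[-1.5,-0.9,0,0],[-1.4,-1.0,0,0],[-1.3,-1.1,0,0],[-1.2,-1.2,0,0],[-1.1,-1.3,0,0]]]'

```text
clock: 10.85
tool_pos: [0.5281, 0.2452, 0.2537]
orientation: [152.7, 89.6, 45.0]
force: [7.2, 9.7, -5.7]
opening: 0.0358
```

Request:
move_arm --commands '[[[-1.0,-1.4,0,0],[-0.9,-1.5,0,0],[-0.75,-1.55,0,0],[-0.6,-1.6,0,0],[-0.5,-1.65,0,0],[-0.35,-1.7,0,0],[-0.2,-1.7,0,0]]]'

```text
clock: 11.55
tool_pos: [0.4231, 0.2786, 0.2987]
orientation: [145.4, 89.4, 37.7]
force: [8.1, 4.7, 5.3]
opening: 0.0357
```

Request:
move_arm --commands '[[[-0.1,-1.7,0,0],[0.1,-1.7,0,0],[0.2,-1.7,0,0],[0.35,-1.7,0,0],[0.5,-1.65,0,0],[0.6,-1.6,0,0],[0.7,-1.6,0,0],[0,0,0,0]]]'

```text
clock: 12.35
tool_pos: [0.3092, 0.315, 0.2751]
orientation: [178.7, 89.4, 71.1]
force: [-9.6, 5.3, 14.1]
opening: 0.0356
```

Run:
```python
from h import *
go(.309,.312,.264,72.3)
shot('scene','s4'); i=cv2.imread('pics/s4.png'); cv2.imwrite('pics/s4c.png',cv2.resize(i[30:330,200:500],None,fx=1.7,fy=1.7))
```

```text
t 12.35 at [0.3092 0.315  0.2751] F [-9.6  5.3 14.1] open 0.0356 j [ 71.  -4. -23.   0. -71.   1.]
zyaw -107.6 spin rad 0.002
shift now cm [1.11 0.07 0.3 ]  after spin [1.11 0.07 0.3 ]
```

View pics/s4c.png

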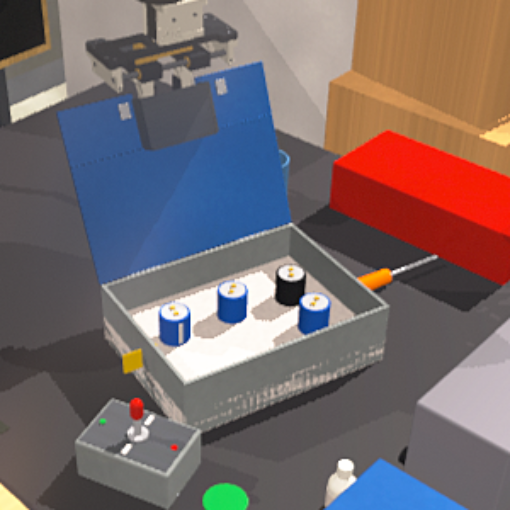

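Request:
move_arm --commands '[[[0,0,0,0],[0,0,0,0],[0,0,0,0],[0,0,0,0]]]' --jaw 5.2

```text
clock: 12.8
tool_pos: [0.3098, 0.3112, 0.2714]
orientation: [4.5, 90.0, -103.3]
force: [-0.3, -0.7, -0.3]
opening: 0.0515
```

Request:
move_arm --commands '[[[-1,0,0,0],[-2,0,0,0],[-2,0,0,0],[-2,0,0,0],[-2,0,0,0],[0,0,0,0]]]'

```text
clock: 13.4
tool_pos: [0.3107, 0.3124, 0.3649]
orientation: [162.0, 89.7, 54.3]
force: [-0.0, 0.1, 0.4]
opening: 0.0519
```

Request:
move_arm --commands '[[[0,3,0,0],[0,4,0,0],[0,4,0,0],[0,4,0,0],[0,4,0,0],[0,3,0,0],[0,0,0,0],[0,0,0,0]]]'

```text
clock: 14.2
tool_pos: [0.5196, 0.244, 0.3607]
orientation: [-32.4, 89.9, -140.2]
force: [-0.1, 0.5, -0.4]
opening: 0.0521
```

```bash
cat >> h.py <<'E'
def uv(p): d=np.asarray(p)[:2]-[.4035,.2823]; return np.array([d@[.953,-.304],d@[.304,.953]])
def cans(zt,save=None,name='wrist',roi=None):
    im,d,K,T=shot(name,save); W=cloud(d,K,T); hsv=cv2.cvtColor(im,cv2.COLOR_RGB2HSV); H,S,V=hsv[...,0],hsv[...,1].astype(int),hsv[...,2]
    z=W[...,2]; m=((abs(z-zt)<.008)).astype(np.uint8)
    if roi: m&=((W[...,0]>roi[0])&(W[...,0]<roi[1])&(W[...,1]>roi[2])&(W[...,1]<roi[3])).astype(np.uint8)
    m=cv2.morphologyEx(m,cv2.MORPH_OPEN,np.ones((5,5)))
    for c in cv2.findContours(m,cv2.RETR_EXTERNAL,cv2.CHAIN_APPROX_NONE)[0]:
        p=np.array([ray(u,v,zt,K,T)[:2] for u,v in c[:,0]],np.float32)
        (cx,cy),r=cv2.minEnclosingCircle(p)
        if r<.015 or r>.04: continue
        mm=np.zeros(m.shape,np.uint8); cv2.drawContours(mm,[c],-1,1,3)
        k=(mm>0)&(z>zt-.03)
        side=np.median(im[k],0)
        print('can',np.round([cx,cy,r],4),'s,v',uv((cx,cy)).round(3),'rim rgb',side,'px',c[:,0].mean(0).round(),'z',np.nanmedian(z[m>0]).round(4))
E
python3 - <<'E'
from h import *
go(.5,.25,.264,72.3)
cans(.085,'w2')
E
```

```text
t 14.2 at [0.5196 0.244  0.3607] F [-0.1  0.5 -0.4] open 0.0521 j [ 45.   8.   1.  -0. -83.  27.]
zyaw -107.86 spin rad -0.003
shift now cm [ 9.67 -2.04  0.01]  after spin [ 9.67 -2.04  0.  ]
can [0.4915 0.2568 0.0219] s,v [0.092 0.002] rim rgb [ 96.  112.5 185. ] px [312. 226.] z 0.0844
can [0.4661 0.167  0.0224] s,v [ 0.095 -0.091] rim rgb [ 94. 116. 198.] px [382. 223.] z 0.0844
can [0.5266 0.3425 0.0222] s,v [0.099 0.095] rim rgb [78. 71. 67.] px [241. 220.] z 0.0844
can [0.5933 0.3114 0.0221] s,v [0.172 0.085] rim rgb [ 89.  115.  191.5] px [245. 165.] z 0.0844
```

View pics/w2.png

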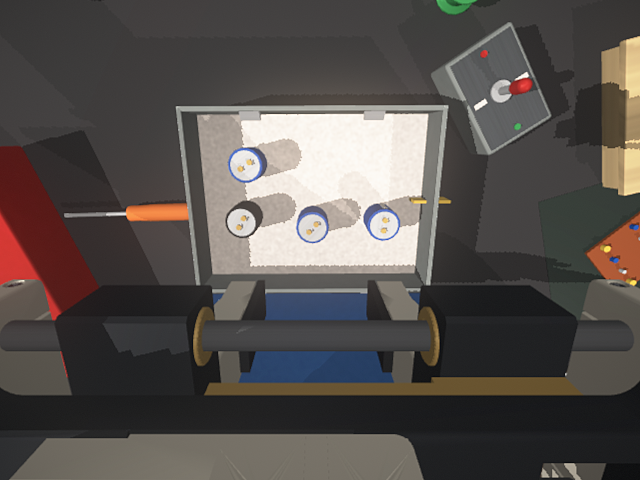

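Run:
```python
from h import *
go(.4661,.167,.056,72.3)
```

```text
t 14.25 at [0.5191 0.2443 0.3611] F [0.8 0.2 0.1] open 0.0518 j [ 45.   8.   1.  -0. -83.  27.]
zyaw -107.79 spin rad -0.002
shift now cm [30.52 -2.66  8.96]  after spin [30.52 -2.68  8.95]
```

Request:
move_arm --commands '[[[2,-0.7,2.3,0],[4,-0.7,2.3,0],[4,-0.7,2.2,0],[4,-0.6,2.2,0],[3,0,0,0],[3,0,0,0],[0,0,0,0]]]' --jaw 6

```text
clock: 14.95
tool_pos: [0.4632, 0.166, 0.1589]
orientation: [-40.6, 89.7, -148.3]
force: [0.3, 0.0, 1.3]
opening: 0.06
```

Run:
```python
from h import *
go(.4661,.167,.056,72.3)
im,d,K,T=shot('scene','s5'); im2,_,_,_=shot('wrist')
cv2.imwrite('pics/c5.png',np.hstack([im[0:330,150:500],cv2.resize(im2,(440,330))])[:,:,::-1])
```

```text
t 14.95 at [0.4632 0.166  0.1589] F [0.3 0.  1.3] open 0.06 j [ 43.   7. -27.  -0. -56.  30.]
zyaw -107.71 spin rad -0.0
shift now cm [10.28  0.28 -0.22]  after spin [10.28  0.28 -0.22]
```

View pics/c5.png

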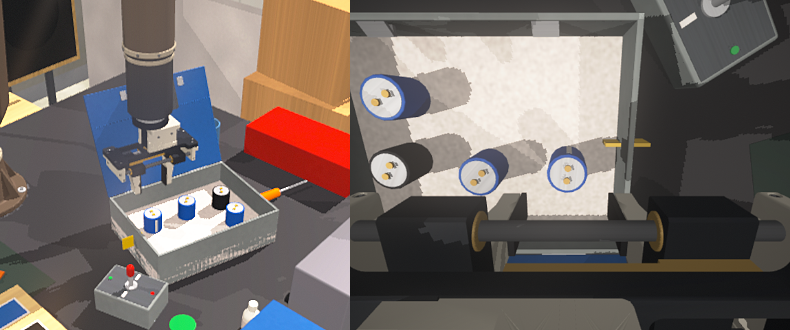

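Request:
move_arm --commands '[[[2,0.2,-0.2,0],[3,0,0,0],[3,0,0,0],[1.6,0,0,0],[0.6,0,0,0],[0,0,0,0],[0,0,0,0]]]'

```text
clock: 15.75
tool_pos: [0.4696, 0.1693, 0.0612]
orientation: [142.8, 89.9, 35.1]
force: [0.2, -0.4, -0.5]
opening: 0.0601
```

Request:
move_arm --commands '[[[0,0,0,0],[0,0,0,0],[0,0,0,0],[0,0,0,0],[0,0,0,0]]]' --jaw 4

```text
clock: 16.25
tool_pos: [0.4687, 0.1683, 0.0602]
orientation: [105.0, 90.0, -2.7]
force: [-2.3, -2.3, 6.2]
opening: 0.0437
```

Request:
move_arm --commands '[[[-1,0,0,0],[-2,0,0,0],[-3,0,0,0],[-3,0,0,0],[-3,0,0,0],[-3,0,0,0],[0,0,0,0]]]'

```text
clock: 16.95
tool_pos: [0.4707, 0.1696, 0.2145]
orientation: [141.0, 89.5, 33.3]
force: [0.4, 0.3, -1.0]
opening: 0.0435
```

Run:
```python
from h import *
go(.4326,-.3743,.2,-4)
```

```text
t 16.95 at [0.4707 0.1696 0.2145] F [ 0.4  0.3 -1. ] open 0.0435 j [ 42.   4. -22.   0. -63.  30.]
zyaw -107.71 spin rad 1.331
shift now cm [ 1.19 12.92 52.98]  after spin [1.190e+00 5.453e+01 1.000e-02]
```

Request:
move_arm --commands '[[[0,1,3,0],[0,1,4.2,0],[0,1,4.2,0],[0,1,4.2,0],[0,1,4.2,0],[0,1,4.2,0],[0,1,4.2,0],[0,1,4.2,0]]]'

```text
clock: 17.75
tool_pos: [0.4453, -0.1662, 0.2096]
orientation: [156.6, 90.0, 48.9]
force: [1.3, 0.1, -1.0]
opening: 0.0434
```

Request:
move_arm --commands '[[[0,1,4.2,0],[0,1,4.2,0],[0,1,4.2,0],[0,1,4.2,0],[0,0.9,3.8,0],[0,0,0,0.12],[0,0,0,0.13],[0,0,0,0.13]]]'

```text
clock: 18.55
tool_pos: [0.4293, -0.376, 0.2089]
orientation: [-87.2, 89.9, 142.9]
force: [-0.0, 0.2, -0.5]
opening: 0.0434
```

Request:
move_arm --commands '[[[0,0,0,0.136],[0,0,0,0.136],[0,0,0,0.136],[0,0,0,0.136],[0,0,0,0.136],[0,0,0,0.136],[0,0,0,0.135],[0,0,0,0]]]'

```text
clock: 19.35
tool_pos: [0.4296, -0.3755, 0.2093]
orientation: [-41.5, 90.0, 134.3]
force: [-0.1, -0.0, -1.4]
opening: 0.0435
```

Run:
```python
from h import *
go(.4326,-.3743,.0715,-4)
im,d,K,T=shot('wrist'); cv2.imwrite('pics/w6.png',im[:,:,::-1])
```

```text
t 19.35 at [ 0.4296 -0.3755  0.2093] F [-0.1 -0.  -1.4] open 0.0435 j [-22.  11. -14.  -0. -64.  17.]
zyaw 175.86 spin rad -0.002
shift now cm [13.78 -0.13 -0.3 ]  after spin [13.78 -0.13 -0.3 ]
```

View pics/w6.png

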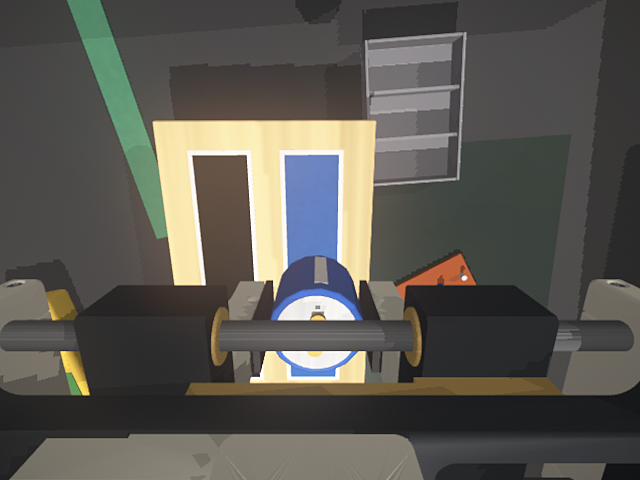

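Request:
move_arm --commands '[[[3,-0.1,-0.3,0],[3,0,0,0],[3,0,0,0],[2.5,0,0,0],[1.5,0,0,0],[0.5,0,0,0],[0,0,0,0]]]'

```text
clock: 20.1
tool_pos: [0.4326, -0.3748, 0.074]
orientation: [-16.3, 89.9, 159.8]
force: [0.9, -0.6, -1.0]
opening: 0.0434
```

Run:
```python
from h import *
go(.4326,-.3743,.0715,-4)
```

```text
t 20.1 at [ 0.4326 -0.3748  0.074 ] F [ 0.9 -0.6 -1. ] open 0.0434 j [-21.  19. -23.   0. -47.  17.]
zyaw 176.12 spin rad 0.002
shift now cm [ 0.25 -0.05  0.01]  after spin [ 0.25 -0.05  0.01]
```

Request:
move_arm --commands '[[[0.15,0,0,0],[0.15,0,0,0],[0,0,0,0]]]'

```text
clock: 20.4
tool_pos: [0.4333, -0.375, 0.0722]
orientation: [162.9, 89.9, -21.1]
force: [-0.6, 0.5, -0.7]
opening: 0.0434
```

Request:
move_arm --commands '[[[0,0,0,0],[0,0,0,0],[0,0,0,0],[0,0,0,0],[0,0,0,0]]]' --jaw 5.8

```text
clock: 20.9
tool_pos: [0.433, -0.3749, 0.0716]
orientation: [171.0, 90.0, -13.0]
force: [0.2, -0.2, -0.9]
opening: 0.0575
```

Request:
move_arm --commands '[[[-1,0,0,0],[-3,0,0,0],[-4,0,0,0],[-4,0,0,0],[-2,0,0,0],[0,0,0,0]]]'

```text
clock: 21.5
tool_pos: [0.4346, -0.376, 0.2163]
orientation: [154.5, 89.6, -29.5]
force: [0.6, 0.2, -0.3]
opening: 0.058
```

Run:
```python
from h import *
go(.4915,.2568,.19,72.3)
print('box'); cans(.085,'top1','top',(.35,.68,.05,.45)); print('shelf');cans(.095,'top2','top',(.3,.65,-.55,-.1))
```

```text
t 21.5 at [ 0.4346 -0.376   0.2163] F [ 0.6  0.2 -0.3] open 0.058 j [-21.  11. -14.   0. -65.  17.]
zyaw 176.02 spin rad -1.331
shift now cm [  2.44 -63.53  -1.26]  after spin [  2.44 -13.84 -62.02]
box
can [0.4886 0.2548 0.0221] s,v [ 0.089 -0.   ] rim rgb [132. 158. 231.] px [252. 305.] z 0.0861
can [0.5247 0.3416 0.0221] s,v [0.097 0.093] rim rgb [110. 109. 108.] px [210. 291.] z 0.0861
can [0.5909 0.3104 0.0227] s,v [0.17  0.084] rim rgb [125.5 155.5 227. ] px [224. 259.] z 0.0861
shelf
```

Request:
move_arm --commands '[[[0,-3,0,0],[0,-4.4,-0.1,0],[0,-4.4,-0.1,0],[0,-4.4,-0.1,0],[0,-4.4,-0.1,0],[0,-4.4,-0.1,0],[0,-4.4,-0.1,0],[0,-4.4,-0.1,0]]]'

```text
clock: 22.4
tool_pos: [0.4627, -0.0367, 0.2107]
orientation: [17.7, 89.9, -166.3]
force: [1.1, -0.7, -1.5]
opening: 0.0578
```

Request:
move_arm --commands '[[[0,-4.4,-0.1,0],[0,-4.4,-0.1,0],[0,-4.4,-0.1,0],[0,-4.4,-0.1,0],[0,-4.4,-0.1,0],[0,-4.4,-0.1,0],[0,-3.3,0,-0.06],[0,0,0,-0.13]]]'

```text
clock: 23.2
tool_pos: [0.49, 0.2607, 0.2097]
orientation: [38.0, 89.9, -134.8]
force: [-0.2, -1.0, -0.9]
opening: 0.0579
```

Request:
move_arm --commands '[[[0,0,0,-0.143],[0,0,0,-0.143],[0,0,0,-0.143],[0,0,0,-0.143],[0,0,0,-0.143],[0,0,0,-0.143],[0,0,0,-0.143],[0,0,0,-0.14]]]'

```text
clock: 24.0
tool_pos: [0.4897, 0.2571, 0.2102]
orientation: [-31.0, 89.8, -138.4]
force: [0.3, 0.3, 0.3]
opening: 0.0581
```

Run:
```python
from h import *
go(.490,.2558,.06,72.3)
cans(.095,None,'top',(.3,.65,-.55,-.1));cans(.085)
```

```text
t 24.0 at [0.4897 0.2571 0.2102] F [0.3 0.3 0.3] open 0.0581 j [ 48.  10. -16.  -0. -64.  25.]
zyaw -107.42 spin rad 0.005
shift now cm [15.02  0.09  0.08]  after spin [15.02  0.09  0.08]
can [ 0.4334 -0.3706  0.023 ] s,v [ 0.227 -0.613] rim rgb [ 46.  90. 182.] px [553. 313.] z 0.0959
can [0.4914 0.2571 0.0221] s,v [0.091 0.003] rim rgb [ 81.  95. 162.] px [314. 233.] z 0.0841
can [0.5274 0.3424 0.0226] s,v [0.1   0.095] rim rgb [65. 61. 59.] px [207. 222.] z 0.0841
can [0.5925 0.3114 0.0222] s,v [0.171 0.085] rim rgb [ 76. 100. 169.] px [211. 134.] z 0.0841
can [0.6047 0.1392 0.0212] s,v [ 0.235 -0.075] rim rgb [144. 143. 138.] px [418.  53.] z 0.0841
can [0.6226 0.1958 0.0199] s,v [ 0.235 -0.016] rim rgb [95. 91. 87.] px [340.  48.] z 0.0841
can [0.6339 0.2337 0.0184] s,v [0.234 0.024] rim rgb [93. 90. 86.] px [287.  47.] z 0.0841
```

Request:
move_arm --commands '[[[3,0.1,0,0],[4,0,0,0],[4,0,0,0],[2.5,0,0,0],[1.2,0,0,0],[0.4,0,0,0],[0,0,0,0]]]'

```text
clock: 24.8
tool_pos: [0.4916, 0.2575, 0.0608]
orientation: [38.5, 90.0, -69.4]
force: [-0.1, -0.4, 0.7]
opening: 0.0577
```

Request:
move_arm --commands '[[[0,0,0,0],[0,0,0,0],[0,0,0,0],[0,0,0,0],[0,0,0,0]]]' --jaw 4

```text
clock: 25.3
tool_pos: [0.4919, 0.2579, 0.0618]
orientation: [148.2, 89.9, 40.5]
force: [-1.4, 0.5, 7.3]
opening: 0.0432
```

Request:
move_arm --commands '[[[-1,0,0,0],[-2,0,0,0],[-3,0,0,0],[-3,0,0,0],[-3,0,0,0],[-3,0,0,0],[0,0,0,0]]]'

```text
clock: 26.0
tool_pos: [0.4931, 0.2585, 0.2158]
orientation: [145.7, 89.6, 38.0]
force: [0.7, 0.3, -1.2]
opening: 0.0434
```

Run:
```python
from h import *
go(.4365,-.3215,.2,-4)
```

```text
t 26.0 at [0.4931 0.2585 0.2158] F [ 0.7  0.3 -1.2] open 0.0434 j [ 48.  10. -16.   0. -64.  24.]
zyaw -107.72 spin rad 1.331
shift now cm [ 1.27 12.26 56.98]  after spin [ 1.27 58.26  1.61]
```

Request:
move_arm --commands '[[[0,0.9,3,0],[0,0.9,4.2,0],[0,0.9,4.2,0],[0,0.9,4.2,0],[0,0.9,4.2,0],[0,0.9,4.2,0],[0,0.9,4.2,0],[0,0.9,4.2,0]]]'

```text
clock: 26.8
tool_pos: [0.4601, -0.0748, 0.2106]
orientation: [-149.7, 90.0, 102.6]
force: [1.0, 0.3, -0.7]
opening: 0.0434
```

Request:
move_arm --commands '[[[0,0.9,4.2,0],[0,0.9,4.2,0],[0,0.9,4.2,0],[0,0.9,4.2,0],[0,0.9,4.2,0],[0,0.6,3.6,0],[0,0,0,0.12],[0,0,0,0.13]]]'

```text
clock: 27.6
tool_pos: [0.4335, -0.3241, 0.2098]
orientation: [-84.7, 89.9, 152.8]
force: [0.3, 0.8, -1.9]
opening: 0.0435
```

Request:
move_arm --commands '[[[0,0,0,0.135],[0,0,0,0.135],[0,0,0,0.135],[0,0,0,0.135],[0,0,0,0.135],[0,0,0,0.135],[0,0,0,0.136],[0,0,0,0.135]]]'

```text
clock: 28.4
tool_pos: [0.4341, -0.3228, 0.2102]
orientation: [-32.2, 89.9, 143.4]
force: [0.8, 0.3, -1.0]
opening: 0.0434
```

Run:
```python
from h import *
go(.4365,-.3215,.073,-4)
```

```text
t 28.4 at [ 0.4341 -0.3228  0.2102] F [ 0.8  0.3 -1. ] open 0.0434 j [-16.   9. -18.  -0. -64.  12.]
zyaw 175.65 spin rad -0.006
shift now cm [13.72 -0.14 -0.24]  after spin [13.72 -0.14 -0.24]
```

Request:
move_arm --commands '[[[3,-0.1,-0.2,-0.005],[3,0,0,0],[3,0,0,0],[2.5,0,0,0],[1.5,0,0,0],[0.5,0,0,0],[0.1,0,0,0],[0,0,0,0]]]'

```text
clock: 29.2
tool_pos: [0.4371, -0.3224, 0.0752]
orientation: [156.7, 90.0, -27.0]
force: [-0.1, -1.4, -1.1]
opening: 0.0436
```

Run:
```python
from h import *
go(.4365,-.3215,.073,-4)
cans(.095,None,'top',(.3,.65,-.55,-.1))
```

```text
t 29.2 at [ 0.4371 -0.3224  0.0752] F [-0.1 -1.4 -1.1] open 0.0436 j [-16.  17. -27.   0. -46.  12.]
zyaw 176.28 spin rad 0.005
shift now cm [ 0.22 -0.08  0.07]  after spin [ 0.22 -0.08  0.07]
```

Request:
move_arm --commands '[[[0.15,0,0,0],[0.15,0,0,0],[0,0,0,0],[0,0,0,0]]]'

```text
clock: 29.65
tool_pos: [0.4369, -0.3223, 0.0718]
orientation: [161.2, 90.0, -22.5]
force: [-0.3, 0.9, -0.5]
opening: 0.0436
```

Request:
move_arm --commands '[[[0,0,0,0],[0,0,0,0],[0,0,0,0],[0,0,0,0],[0,0,0,0]]]' --jaw 5.8

```text
clock: 30.15
tool_pos: [0.4368, -0.3222, 0.0716]
orientation: [112.2, 90.0, -71.5]
force: [0.2, -0.1, -0.9]
opening: 0.0577
```

Request:
move_arm --commands '[[[-1,0,0,0],[-3,0,0,0],[-4,0,0,0],[-4,0,0,0],[-2,0,0,0],[0,0,0,0]]]'

```text
clock: 30.75
tool_pos: [0.4385, -0.3231, 0.2162]
orientation: [160.0, 89.6, -23.7]
force: [-0.3, -0.4, -0.1]
opening: 0.0577
```

Run:
```python
from h import *
go(.5925,.3112,.22,72.3)
```

```text
t 30.75 at [ 0.4385 -0.3231  0.2162] F [-0.3 -0.4 -0.1] open 0.0577 j [-16.   8. -17.   0. -64.  12.]
zyaw 176.3 spin rad -1.326
shift now cm [ -0.46 -64.29 -11.28]  after spin [ -0.46  -4.61 -65.11]
```

Request:
move_arm --commands '[[[0,-3,-0.5,0],[0,-4.3,-0.8,0],[0,-4.3,-0.8,0],[0,-4.3,-0.8,0],[0,-4.3,-0.8,0],[0,-4.3,-0.8,0],[0,-4.3,-0.8,0],[0,-4.3,-0.8,0]]]'

```text
clock: 31.55
tool_pos: [0.5189, 0.0059, 0.2116]
orientation: [-8.6, 90.0, 167.6]
force: [1.2, -0.2, 0.5]
opening: 0.0583
```

Request:
move_arm --commands '[[[0,-4.4,-0.7,0],[0,-4.4,-0.7,0],[0,-4.4,-0.8,0],[0,-4.4,-0.8,0],[0,-4.4,-0.7,0],[0,-4.4,-0.7,0],[0,-4.3,-0.7,0],[0,-0.5,-0.1,-0.13]]]'

```text
clock: 32.35
tool_pos: [0.5914, 0.3162, 0.21]
orientation: [36.1, 89.9, -140.0]
force: [-0.1, 0.2, -0.1]
opening: 0.0579
```

Request:
move_arm --commands '[[[0,0,0,-0.149],[0,0,0,-0.149],[0,0,0,-0.149],[0,0,0,-0.149],[0,0,0,-0.149],[0,0,0,-0.149],[0,0,0,-0.149],[0,0,0,-0.149]]]'

```text
clock: 33.15
tool_pos: [0.5909, 0.3118, 0.2111]
orientation: [-35.1, 89.9, -142.7]
force: [0.4, 0.0, 0.2]
opening: 0.0575
```

Run:
```python
from h import *
go(.5925,.3112,.0605,72.3)
cans(.095,None,'top',(.3,.65,-.55,-.1));cans(.085)
```

```text
t 33.15 at [0.5909 0.3118 0.2111] F [0.4 0.  0.2] open 0.0575 j [ 44.  20.  -1.  -0. -68.  28.]
zyaw -107.63 spin rad 0.001
shift now cm [15.06  0.18 -0.  ]  after spin [15.06  0.18 -0.  ]
can [ 0.4332 -0.3703  0.0232] s,v [ 0.227 -0.613] rim rgb [ 79. 137. 235.] px [553. 313.] z 0.0961
can [ 0.4368 -0.3202  0.023 ] s,v [ 0.215 -0.564] rim rgb [ 66. 125. 227.] px [528. 313.] z 0.0961
can [0.529  0.3429 0.0223] s,v [0.101 0.096] rim rgb [57. 54. 52.] px [301. 303.] z 0.0841
can [0.5942 0.3123 0.0221] s,v [0.173 0.087] rim rgb [ 76. 101. 181.] px [313. 231.] z 0.0841
```

Request:
move_arm --commands '[[[3,0.1,0,0],[4,0,0,0],[4,0,0,0],[2.5,0,0,0],[1.2,0,0,0],[0.4,0,0,0],[0,0,0,0]]]'

```text
clock: 33.95
tool_pos: [0.5926, 0.312, 0.061]
orientation: [122.1, 90.0, 14.0]
force: [-0.4, 0.4, -0.2]
opening: 0.058
```

Request:
move_arm --commands '[[[0,0,0,0],[0,0,0,0],[0,0,0,0],[0,0,0,0],[0,0,0,0]]]' --jaw 4

```text
clock: 34.45
tool_pos: [0.593, 0.3126, 0.0622]
orientation: [145.6, 89.8, 37.6]
force: [-0.7, 0.7, 6.9]
opening: 0.0433
```

Request:
move_arm --commands '[[[-1,0,0,0],[-2,0,0,0],[-3,0,0,0],[-3,0,0,0],[-3,0,0,0],[-3,0,0,0],[0,0,0,0]]]'

```text
clock: 35.15
tool_pos: [0.594, 0.3127, 0.2163]
orientation: [141.5, 89.6, 33.5]
force: [-0.3, -0.1, -0.6]
opening: 0.0434
```

Run:
```python
from h import *
go(.440,-.272,.2,-4)
```

```text
t 35.15 at [0.594  0.3127 0.2163] F [-0.3 -0.1 -0.6] open 0.0434 j [ 44.  20.  -1.   0. -68.  28.]
zyaw -107.96 spin rad 1.327
shift now cm [ 1.29  3.37 60.38]  after spin [ 1.29 59.41 11.29]
```

Request:
move_arm --commands '[[[0,0.2,3,0],[0,0.2,4.2,0],[0,0.2,4.2,0],[0,0.2,4.2,0],[0,0.2,4.2,0],[0,0.2,4.2,0],[0,0.2,4.2,0],[0,0.2,4.2,0]]]'

```text
clock: 35.95
tool_pos: [0.5061, -0.003, 0.2105]
orientation: [-76.1, 90.0, 175.9]
force: [-0.2, -0.2, -1.1]
opening: 0.0431
```

Request:
move_arm --commands '[[[0,0.2,4.2,0],[0,0.2,4.2,0],[0,0.2,4.2,0],[0,0.2,4.2,0],[0,0.3,4.2,0],[0,0.3,4.2,0],[0,0.3,2.7,0.1],[0,0,0,0.13]]]'

```text
clock: 36.75
tool_pos: [0.4359, -0.2745, 0.2102]
orientation: [-62.5, 89.9, 175.9]
force: [-0.2, 1.1, -1.1]
opening: 0.0435
```

Request:
move_arm --commands '[[[0,0,0,0.137],[0,0,0,0.137],[0,0,0,0.137],[0,0,0,0.137],[0,0,0,0.137],[0,0,0,0.137],[0,0,0,0.137],[0,0,0,0.137]]]'

```text
clock: 37.55
tool_pos: [0.4368, -0.2718, 0.2104]
orientation: [-22.8, 89.9, 152.9]
force: [0.8, -0.1, -1.3]
opening: 0.0435
```

Request:
move_arm --commands '[[[0,0,0,0],[0,0,0,0]]]'

```text
clock: 37.75
tool_pos: [0.4371, -0.2719, 0.2104]
orientation: [-21.9, 90.0, 154.3]
force: [0.1, 1.2, -1.0]
opening: 0.0433
```

Run:
```python
from h import *
go(.440,-.272,.0715,-4)
```

```text
t 37.75 at [ 0.4371 -0.2719  0.2104] F [ 0.1  1.2 -1. ] open 0.0433 j [-10.   6. -21.  -0. -63.   6.]
zyaw 176.27 spin rad 0.005
shift now cm [13.89 -0.   -0.3 ]  after spin [13.89 -0.   -0.3 ]
```

Request:
move_arm --commands '[[[3,0,-0.2,0],[3,0,0,0],[3,0,0,0],[2.5,0,0,0],[1.5,0,0,0],[0.5,0,0,0],[0.2,0,0,0],[0.1,0,0,0]]]'

```text
clock: 38.55
tool_pos: [0.44, -0.2723, 0.0732]
orientation: [163.6, 89.9, -20.3]
force: [0.7, 0.7, -0.5]
opening: 0.0432
```

Request:
move_arm --commands '[[[0,0,0,0],[0,0,0,0]]]'

```text
clock: 38.75
tool_pos: [0.4399, -0.2722, 0.0733]
orientation: [170.9, 89.9, -13.0]
force: [-0.5, -0.0, -1.5]
opening: 0.0437
```

Request:
move_arm --commands '[[[0.15,0,0,0],[0,0,0,0]]]'

```text
clock: 38.95
tool_pos: [0.44, -0.2722, 0.0721]
orientation: [163.2, 89.9, -20.7]
force: [-1.6, 2.8, 6.1]
opening: 0.0433
```

Request:
move_arm --commands '[[[0,0,0,0],[0,0,0,0],[0,0,0,0],[0,0,0,0],[0,0,0,0]]]' --jaw 5.8

```text
clock: 39.45
tool_pos: [0.4395, -0.2721, 0.071]
orientation: [-6.6, 90.0, 169.5]
force: [-0.3, 0.1, -0.2]
opening: 0.058
```

Request:
move_arm --commands '[[[-1,0,0,0],[-3,0,0,0],[-4,0,0,0],[-4,0,0,0],[-2,0,0,0],[0,0,0,0]]]'

```text
clock: 40.05
tool_pos: [0.4413, -0.2728, 0.2155]
orientation: [165.8, 89.6, -18.2]
force: [0.3, -1.4, 0.1]
opening: 0.058
```

Run:
```python
from h import *
go(.527,.342,.212,72.3)
```

```text
t 40.05 at [ 0.4413 -0.2728  0.2155] F [ 0.3 -1.4  0.1] open 0.058 j [-10.   6. -20.   0. -64.   6.]
zyaw 176.07 spin rad -1.33
shift now cm [  0.27 -61.92  -4.34]  after spin [  0.27 -10.53 -61.18]
```

Request:
move_arm --commands '[[[0,-3,-0.2,0],[0,-4.3,-0.3,0],[0,-4.3,-0.3,0],[0,-4.3,-0.3,0],[0,-4.3,-0.3,0],[0,-4.3,-0.3,0],[0,-4.3,-0.3,0],[0,-4.3,-0.3,0]]]'

```text
clock: 40.85
tool_pos: [0.4848, 0.0582, 0.2111]
orientation: [16.8, 90.0, -167.1]
force: [1.2, -0.9, 0.6]
opening: 0.0578
```

Request:
move_arm --commands '[[[0,-4.3,-0.3,0],[0,-4.3,-0.3,0],[0,-4.3,-0.3,0],[0,-4.3,-0.3,0],[0,-4.3,-0.3,0],[0,-4.3,-0.3,0],[0,-3,-0.3,-0.05],[0,0,0,-0.12]]]'

```text
clock: 41.65
tool_pos: [0.526, 0.3456, 0.2097]
orientation: [44.0, 89.9, -129.9]
force: [-0.8, -0.1, -0.7]
opening: 0.0583
```

Request:
move_arm --commands '[[[0,0,0,-0.145],[0,0,0,-0.145],[0,0,0,-0.145],[0,0,0,-0.145],[0,0,0,-0.145],[0,0,0,-0.145],[0,0,0,-0.145],[0,0,0,-0.145]]]'

```text
clock: 42.45
tool_pos: [0.5257, 0.3421, 0.2107]
orientation: [-29.7, 89.9, -137.1]
force: [0.4, 0.2, -0.2]
opening: 0.0577
```

Run:
```python
from h import *
go(.527,.342,.0605,72.3)
cans(.095,None,'top',(.3,.65,-.55,-.1));cans(.085)
```

```text
t 42.45 at [0.5257 0.3421 0.2107] F [ 0.4  0.2 -0.2] open 0.0577 j [ 51.  17.  -7.  -0. -66.  22.]
zyaw -107.41 spin rad 0.005
shift now cm [15.02  0.13 -0.04]  after spin [15.02  0.13 -0.04]
can [ 0.4331 -0.3706  0.023 ] s,v [ 0.227 -0.613] rim rgb [ 65. 125. 229.] px [553. 313.] z 0.096
can [ 0.4365 -0.3202  0.0229] s,v [ 0.215 -0.564] rim rgb [ 89. 133. 221.] px [529. 313.] z 0.096
can [ 0.4397 -0.2713  0.0227] s,v [ 0.203 -0.517] rim rgb [ 50.  88. 161.] px [505. 313.] z 0.096
can [0.527  0.3435 0.0221] s,v [0.099 0.096] rim rgb [66. 62. 59.] px [311. 233.] z 0.0843
can [0.6022 0.1409 0.0176] s,v [ 0.232 -0.074] rim rgb [143. 143. 138.] px [536.  69.] z 0.0843
can [0.6485 0.2832 0.0158] s,v [0.233 0.075] rim rgb [153. 153. 148.] px [341.  66.] z 0.0843
```

Request:
move_arm --commands '[[[3,0.1,0,0.005],[4,0,0,0],[4,0,0,0],[2.5,0,0,0],[1.2,0,0,0],[0.4,0,0,0],[0,0,0,0]]]'

```text
clock: 43.25
tool_pos: [0.5273, 0.3423, 0.0605]
orientation: [115.0, 90.0, 6.9]
force: [-0.6, -0.0, 0.1]
opening: 0.0579
```

Request:
move_arm --commands '[[[0,0,0,0],[0,0,0,0],[0,0,0,0],[0,0,0,0],[0,0,0,0]]]' --jaw 4

```text
clock: 43.75
tool_pos: [0.5278, 0.343, 0.0616]
orientation: [151.1, 89.8, 43.1]
force: [-1.4, 1.4, 7.2]
opening: 0.0431
```

Request:
move_arm --commands '[[[-1,0,0,0],[-2,0,0,0],[-3,0,0,0],[-3,0,0,0],[-3,0,0,0],[-3,0,0,0],[0,0,0,0]]]'

```text
clock: 44.45
tool_pos: [0.5287, 0.3432, 0.2156]
orientation: [148.1, 89.6, 40.1]
force: [1.6, 0.5, -1.0]
opening: 0.0435
```

Run:
```python
from h import *
go(.520,-.331,.2,-4)
```

```text
t 44.45 at [0.5287 0.3432 0.2156] F [ 1.6  0.5 -1. ] open 0.0435 j [ 51.  17.  -7.   0. -66.  21.]
zyaw -108.01 spin rad 1.326
shift now cm [ 1.23 20.02 64.4 ]  after spin [ 1.23 67.33 -3.83]
```

Request:
move_arm --commands '[[[0,1,3,0],[0,1.3,4.2,0],[0,1.3,4.2,0],[0,1.3,4.2,0],[0,1.3,4.2,0],[0,1.3,4.2,0],[0,1.3,4.2,0],[0,1.3,4.2,0]]]'

```text
clock: 45.25
tool_pos: [0.5218, 0.0009, 0.2101]
orientation: [-81.0, 90.0, 171.0]
force: [0.9, 1.0, -1.3]
opening: 0.0434
```

Request:
move_arm --commands '[[[0,1.3,4.2,0],[0,1.3,4.2,0],[0,1.3,4.2,0],[0,1.3,4.2,0],[0,1.3,4.2,0],[0,1.3,4.2,0],[0,1.3,4.2,0],[0,0.8,2.6,0.1]]]'

```text
clock: 46.05
tool_pos: [0.5167, -0.3347, 0.2096]
orientation: [-81.3, 89.9, 164.8]
force: [-0.0, 0.3, -1.6]
opening: 0.0436
```

Request:
move_arm --commands '[[[0,0,0,0.148],[0,0,0,0.148],[0,0,0,0.148],[0,0,0,0.148],[0,0,0,0.148],[0,0,0,0.148],[0,0,0,0.148],[0,0,0,0.148]]]'

```text
clock: 46.85
tool_pos: [0.5171, -0.3319, 0.2097]
orientation: [-28.0, 89.9, 150.1]
force: [0.1, 0.6, -1.8]
opening: 0.0432
```

Request:
move_arm --commands '[[[0,0,0,0.042],[0,0,0,0],[0,0,0,0]]]'

```text
clock: 47.15
tool_pos: [0.5174, -0.332, 0.2099]
orientation: [-24.6, 90.0, 151.5]
force: [0.3, 0.2, -0.8]
opening: 0.043
```

Run:
```python
from h import *
go(.520,-.331,.0715,-4)
```

```text
t 47.15 at [ 0.5174 -0.332   0.2099] F [ 0.3  0.2 -0.8] open 0.043 j [-15.  16.  -9.  -0. -66.  11.]
zyaw 176.08 spin rad 0.001
shift now cm [13.84 -0.12 -0.26]  after spin [13.84 -0.12 -0.26]
```

Request:
move_arm --commands '[[[3,-0.1,-0.2,0],[3,0,0,0],[3,0,0,0],[2.5,0,0,0],[1.5,0,0,0],[0.5,0,0,0],[0.3,0,0,0],[0,0,0,0]]]'

```text
clock: 47.95
tool_pos: [0.5202, -0.3315, 0.0725]
orientation: [158.7, 90.0, -25.3]
force: [-1.0, 0.2, -1.0]
opening: 0.0434
```

Request:
move_arm --commands '[[[0.15,0,0,0],[0,0,0,0]]]'

```text
clock: 48.15
tool_pos: [0.5206, -0.3316, 0.0716]
orientation: [163.9, 89.9, -20.1]
force: [0.8, 0.1, 0.7]
opening: 0.0431
```

Request:
move_arm --commands '[[[0,0,0,0],[0,0,0,0],[0,0,0,0],[0,0,0,0],[0,0,0,0]]]' --jaw 5.8

```text
clock: 48.65
tool_pos: [0.5198, -0.3313, 0.0705]
orientation: [-6.7, 90.0, 169.3]
force: [0.8, -0.2, -0.1]
opening: 0.0579
```

Request:
move_arm --commands '[[[-1,0,0,0],[-3,0,0,0],[-4,0,0,0],[-4,0,0,0],[-4,0,0,0],[-4,0,0,0],[-4,0,0,0],[-4,0,0,0]]]'

```text
clock: 49.45
tool_pos: [0.5193, -0.3312, 0.3534]
orientation: [163.0, 89.9, -21.0]
force: [1.5, -0.8, -0.3]
opening: 0.0581
```

Run:
```python
from h import *
go(.3207,.3087,.375,72.3)
im,d,K,T=shot('scene','s7'); W=cloud(d,K,T); hsv=cv2.cvtColor(im,cv2.COLOR_RGB2HSV)
m=(hsv[...,0]>98)&(hsv[...,0]<120)&(hsv[...,1]>110)
P=W[m]; P=P[np.isfinite(P).all(1)]
s=(P[:,:2]-[.4035,.2823])@[.953,-.304]; v=(P[:,:2]-[.4035,.2823])@[.304,.953]
k=(abs(v)<.165)&(P[:,2]>.13)&(s<.05)&(s>-.2); s,z=s[k],P[k,2]
print(k.sum(),np.polyfit(z-.0955,s,1), z.max(), s.min()); a=np.polyfit(z-.0955,s,1); print('theta',np.pi/2+np.arctan(-a[0]))
rm=((hsv[...,0]<8)|(hsv[...,0]>172))&(hsv[...,1]>150)&(hsv[...,2]>60)
P=W[rm]; s=(P[:,:2]-[.4035,.2823])@[.953,-.304]; print(np.nanmedian(P[(s<0)&(s>-.2)],0))
```

```text
t 49.45 at [ 0.5193 -0.3312  0.3534] F [ 1.5 -0.8 -0.3] open 0.0581 j [-14.  12.   5.   0. -83.  10.]
zyaw 175.99 spin rad -1.332
shift now cm [ -2.2  -62.45  24.28]  after spin [ -2.2  -38.37 -54.93]
8565 [-0.44411427 -0.00213029] 0.3169737446176659 -0.10473042050691797
theta 1.988744907185987
[0.45761696 0.65704941 0.08794033]
```

Request:
move_arm --commands '[[[-1,0,0,-0.12],[-1,0,0,-0.14],[0,0,0,-0.148],[0,0,0,-0.148],[0,0,0,-0.148],[0,0,0,-0.148],[0,0,0,-0.148],[0,0,0,-0.148]]]' --jaw 5.2

```text
clock: 50.3
tool_pos: [0.5196, -0.3313, 0.3711]
orientation: [96.3, 90.0, -21.6]
force: [0.5, -0.6, -0.1]
opening: 0.0522
```

Request:
move_arm --commands '[[[0,0,0,-0.148],[0,0,-3,-0.036],[0,-1,-4.2,0],[0,-1,-4.2,0],[0,-1,-4.2,0],[0,-1,-4.2,0],[0,-1,-4.2,0],[0,-1,-4.2,0]]]'

```text
clock: 51.1
tool_pos: [0.5489, -0.0432, 0.3714]
orientation: [117.7, 89.9, 10.1]
force: [2.2, -0.1, -0.3]
opening: 0.0519
```

Request:
move_arm --commands '[[[0,-2,-4,0],[0,-2,-4,0],[0,-2,-4,0],[0,-2,-4,0],[0,-2,-4,0],[0,-2,-4,0],[0,-4,-2,0],[0,-4,0,0]]]'

```text
clock: 51.9
tool_pos: [0.437, 0.266, 0.3696]
orientation: [-22.8, 89.9, -130.4]
force: [0.1, 0.5, 0.1]
opening: 0.0518
```

Request:
move_arm --commands '[[[0,-4,0,0],[0,-4,0,0],[0,-3,0,0],[0,0,0,0],[0,0,0,0]]]'

```text
clock: 52.4
tool_pos: [0.3326, 0.2973, 0.3714]
orientation: [169.2, 89.9, 61.6]
force: [0.1, -0.2, 0.2]
opening: 0.0521
```

Run:
```python
from h import *
go(.3173,.3098,.2706,72.3)
im,d,K,T=shot('wrist','w8'); cans(.095,None,'top',(.3,.65,-.55,-.1))
W=cloud(d,K,T); hsv=cv2.cvtColor(im,cv2.COLOR_RGB2HSV)
rm=((hsv[...,0]<8)|(hsv[...,0]>172))&(hsv[...,1]>150)&(hsv[...,2]>60)&(W[...,2]>.15)
print(rm.sum(),np.nanmedian(W[rm],0), [ (uv(p).round(3),p[2].round(3)) for p in W[rm][::200]])
```

```text
t 52.4 at [0.3326 0.2973 0.3714] F [ 0.1 -0.2  0.2] open 0.0521 j [ 67.  -6. -12.   0. -84.   5.]
zyaw -107.57 spin rad 0.002
shift now cm [10.08 -1.84 -0.72]  after spin [10.08 -1.84 -0.71]
can [ 0.4394 -0.2714  0.0231] s,v [ 0.202 -0.517] rim rgb [101.5 140.  227. ] px [505. 313.] z 0.0962
can [ 0.5191 -0.3293  0.0232] s,v [ 0.296 -0.548] rim rgb [89.  84.5 79. ] px [527. 273.] z 0.0962
1290 [0.32166138 0.3097241  0.30066199] [(array([-0.08 ,  0.018]), np.float64(0.288)), (array([-0.082,  0.01 ]), np.float64(0.294)), (array([-0.084,  0.003]), np.float64(0.298)), (array([-0.085, -0.003]), np.float64(0.301)), (array([-0.087, -0.007]), np.float64(0.303)), (array([-0.09 , -0.012]), np.float64(0.304)), (array([-0.095,  0.016]), np.float64(0.301))]
```

View pics/w8.png

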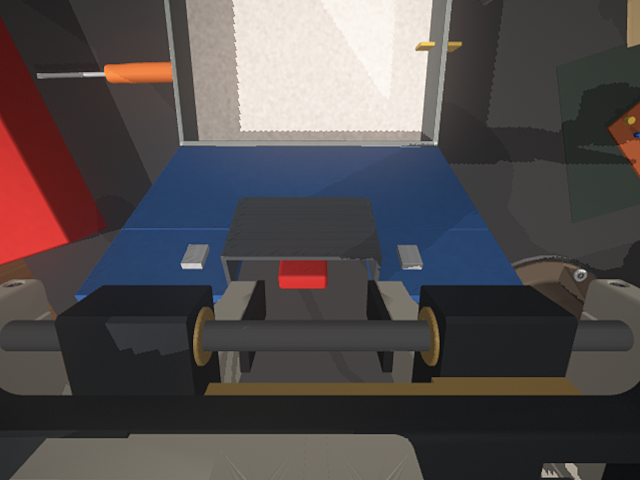

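Run:
```python
from h import *
im,d,K,T=shot('top'); cv2.imwrite('pics/tc.png',cv2.resize(im[180:420,340:640],None,fx=2,fy=2)[:,:,::-1])
```

```text
(no output)
```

View pics/tc.png

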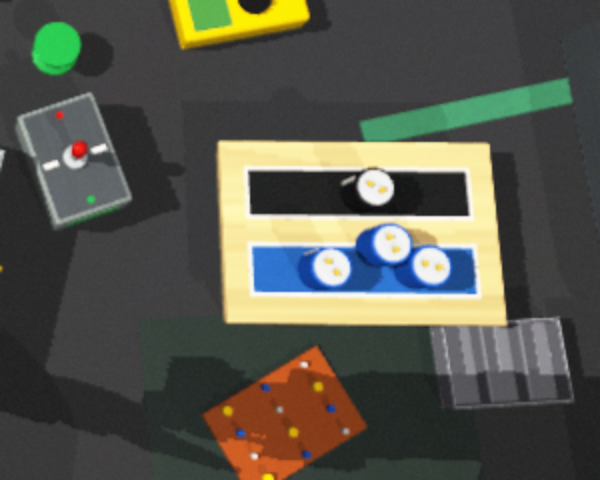

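```bash
cat >> h.py <<'E'
def tops(name='top',zt=.095):
    im,d,K,T=shot(name); W=cloud(d,K,T); hsv=cv2.cvtColor(im,cv2.COLOR_RGB2HSV)
    m=((hsv[...,1]<60)&(hsv[...,2]>150)&(abs(W[...,2]-zt)<.008)&(W[...,0]>.3)&(W[...,0]<.65)&(W[...,1]<-.1)&(W[...,1]>-.55)).astype(np.uint8)
    for c in cv2.findContours(m,cv2.RETR_EXTERNAL,cv2.CHAIN_APPROX_NONE)[0]:
        if cv2.contourArea(c)<30: continue
        p=np.array([ray(u,v,zt,K,T)[:2] for u,v in c[:,0]],np.float32); (x,y),r=cv2.minEnclosingCircle(p); q=np.array([x-.4362,y+.3234])
        print('top',np.round([x,y,r],4),'row across/along',(q@[.9975,-.0703]).round(4),(q@[.0703,.9975]).round(4))
E
python3 - <<'E'
from h import *
tops(); go(.46,-.325,.37,-4)
E
```

```text
top [ 0.4388 -0.2731  0.0185] row across/along -0.0009 0.0504
top [ 0.4339 -0.3767  0.0186] row across/along 0.0014 -0.0533
top [ 0.4602 -0.3407  0.02  ] row across/along 0.0251 -0.0155
top [ 0.5207 -0.3319  0.0202] row across/along 0.0849 -0.0026
t 52.6 at [0.3337 0.2968 0.3705] F [ 1.  -0.5  0.1] open 0.0522 j [ 67.  -5. -12.   0. -84.   5.]
zyaw -107.76 spin rad 1.331
shift now cm [ 0.08 30.99 55.37]  after spin [  0.08  61.15 -16.93]
```

Request:
move_arm --commands '[[[0,3,0,0],[0,4,1,0],[0,4,2,0],[0,4,2,0],[0,3,3,0],[0,2,4,0],[0,2,4,0],[0,2,4,0]]]' --jaw 5.7

```text
clock: 53.4
tool_pos: [0.5015, 0.031, 0.3701]
orientation: [-36.0, 89.9, -143.8]
force: [0.9, 0.8, -0.4]
opening: 0.057
```

Request:
move_arm --commands '[[[0,1,4.5,0],[0,1,4.5,0],[0,1,4.5,0],[0,1,4.5,0],[0,1,4.5,0],[0,1,4.5,0],[0,1,4.5,0],[0,0.4,4.4,0]]]'

```text
clock: 54.2
tool_pos: [0.4617, -0.334, 0.3697]
orientation: [-83.5, 89.9, 168.7]
force: [1.0, 0.1, -0.3]
opening: 0.057
```

Request:
move_arm --commands '[[[2,0,0,0.1],[4,0,0,0.145],[4,0,0,0.145],[4,0,0,0.145],[0,0,0,0.145],[0,0,0,0.145],[0,0,0,0.145],[0,0,0,0.145]]]'

```text
clock: 55.0
tool_pos: [0.4619, -0.3319, 0.2298]
orientation: [-18.5, 89.9, 169.5]
force: [0.0, 0.2, 0.9]
opening: 0.0568
```

Request:
move_arm --commands '[[[0,0,0,0.145],[0,0,0,0.145],[0,0,0,0.145],[0,0,0,0.145],[0,0,0,0.145],[0,0,0,0.05],[0,0,0,0],[0,0,0,0]]]'

```text
clock: 55.8
tool_pos: [0.462, -0.3315, 0.2301]
orientation: [20.4, 90.0, 164.5]
force: [-0.3, 0.4, 0.0]
opening: 0.0569
```

Run:
```python
from h import *
go(.4602,-.3407,.0715,143.9); tops('wrist')
```

```text
t 55.8 at [ 0.462  -0.3315  0.2301] F [-0.3  0.4  0. ] open 0.0569 j [-16.  10. -13.   0. -67. -20.]
zyaw 144.06 spin rad 0.003
shift now cm [15.86  0.85 -0.4 ]  after spin [15.86  0.85 -0.41]
top [ 0.5214 -0.3295  0.0188] row across/along 0.0854 -0.0001
top [ 0.441  -0.2727  0.0187] row across/along 0.0012 0.051
top [ 0.4615 -0.3383  0.0186] row across/along 0.0262 -0.0131
top [ 0.4362 -0.3754  0.0187] row across/along 0.0037 -0.0519
```

Request:
move_arm --commands '[[[0,0.7,-0.3,0],[3,0,0,0],[4,0,0,0],[4,0,0,0],[2,0,0,0],[0,0,0,0],[0,0,0,0]]]'

```text
clock: 56.55
tool_pos: [0.4609, -0.3389, 0.101]
orientation: [89.1, 90.0, -126.9]
force: [-0.0, 0.3, 1.1]
opening: 0.057
```

Run:
```python
from h import *
go(.461,-.3395,.0715,143.9)
```

```text
t 56.55 at [ 0.4609 -0.3389  0.101 ] F [-0.   0.3  1.1] open 0.057 j [-17.  17. -22.   0. -51. -19.]
zyaw 144.05 spin rad 0.003
shift now cm [ 2.95  0.04 -0.04]  after spin [ 2.95  0.04 -0.04]
```

Straddling cleanly; down, grip, lift, turn back.

Request:
move_arm --commands '[[[1,0,0,0],[1,0,0,0],[0.7,0,0,0],[0.2,0,0,0],[0,0,0,0]]]'

```text
clock: 57.05
tool_pos: [0.4604, -0.3382, 0.0712]
orientation: [23.0, 90.0, 167.0]
force: [-0.1, -0.3, 0.0]
opening: 0.0568
```

Request:
move_arm --commands '[[[0,0,0,0],[0,0,0,0],[0,0,0,0],[0,0,0,0],[0,0,0,0]]]' --jaw 4

```text
clock: 57.55
tool_pos: [0.4607, -0.3383, 0.0719]
orientation: [-168.4, 90.0, -24.4]
force: [-0.5, 0.6, 3.2]
opening: 0.0432
```

Request:
move_arm --commands '[[[-1,0,0,0],[-3,0,0,0],[-3,0,0,0],[-2,0,0,-0.1],[0,0,0,-0.14],[0,0,0,-0.14],[0,0,0,-0.14],[0,0,0,-0.04]]]'

```text
clock: 58.35
tool_pos: [0.4607, -0.3383, 0.1622]
orientation: [170.5, 90.0, -13.1]
force: [0.0, -0.2, -1.6]
opening: 0.0431
```

Request:
move_arm --commands '[[[0,0,0,0],[0,0,0,0],[0,0,0,0]]]'

```text
clock: 58.65
tool_pos: [0.4607, -0.3383, 0.1617]
orientation: [-173.4, 90.0, 2.6]
force: [0.1, -0.7, -1.8]
opening: 0.0432
```

Run:
```python
from h import *
go(.4365,-.3235,.073,-4)
```

```text
t 58.65 at [ 0.4607 -0.3383  0.1617] F [ 0.1 -0.7 -1.8] open 0.0432 j [-17.  14. -18.  -0. -58.  13.]
zyaw 176.04 spin rad 0.001
shift now cm [ 8.87 -1.31  2.51]  after spin [ 8.87 -1.3   2.51]
```

Request:
move_arm --commands '[[[0,-0.6,1.2,0],[0,-0.7,1.3,0],[0,0,0,0],[3,0,0,0],[3,0,0,0],[2,0,0,0],[0.7,0,0,0],[0,0,0,0]]]'

```text
clock: 59.45
tool_pos: [0.4362, -0.3235, 0.0739]
orientation: [-8.9, 89.9, 167.2]
force: [-0.3, -0.0, -0.4]
opening: 0.0431
```

Run:
```python
from h import *
go(.4365,-.3235,.072,-4)
```

```text
t 59.45 at [ 0.4362 -0.3235  0.0739] F [-0.3 -0.  -0.4] open 0.0431 j [-16.  17. -27.   0. -46.  12.]
zyaw 176.1 spin rad 0.002
shift now cm [ 0.19 -0.   -0.03]  after spin [ 0.19 -0.   -0.03]
```

Request:
move_arm --commands '[[[0.15,0,0,0],[0.1,0,0,0],[0,0,0,0]]]'

```text
clock: 59.75
tool_pos: [0.4371, -0.3238, 0.0729]
orientation: [166.1, 89.9, -17.8]
force: [0.4, 0.4, -2.4]
opening: 0.0431
```

Request:
move_arm --commands '[[[0,0,0,0],[0,0,0,0],[0,0,0,0],[0,0,0,0],[0,0,0,0]]]' --jaw 5.6

```text
clock: 60.25
tool_pos: [0.4366, -0.3236, 0.0721]
orientation: [145.8, 90.0, -38.1]
force: [0.1, 0.2, -0.5]
opening: 0.0557
```

Request:
move_arm --commands '[[[-1,0,0,0],[-3,0,0,0],[-4,0,0,0],[-4,0,0,0],[-4,0,0,0],[-4,0,0,0],[-4,0,0,0],[-4,0,0,0]]]'

```text
clock: 61.05
tool_pos: [0.436, -0.3235, 0.3548]
orientation: [161.1, 89.9, -22.8]
force: [0.8, -0.8, 0.1]
opening: 0.0557
```

Run:
```python
from h import *
go(.3173,.3098,.37,72.3)
tops('wrist')
```

```text
t 61.05 at [ 0.436  -0.3235  0.3548] F [ 0.8 -0.8  0.1] open 0.0557 j [-16.   5.  -4.   0. -82.  12.]
zyaw 176.1 spin rad -1.33
shift now cm [ -1.55 -62.37  16.14]  after spin [ -1.55 -30.56 -56.72]
top [ 0.4409 -0.2725  0.0189] row across/along 0.0011 0.0511
top [ 0.4381 -0.3243  0.0189] row across/along 0.0019 -0.0008
top [ 0.5219 -0.3287  0.0198] row across/along 0.0859 0.0007
top [ 0.4361 -0.3756  0.0187] row across/along 0.0035 -0.0521
```

Request:
move_arm --commands '[[[-1,0,0,-0.12],[-0.8,0,0,-0.14],[0,0,0,-0.148],[0,0,0,-0.148],[0,0,0,-0.148],[0,0,0,-0.148],[0,0,0,-0.148],[0,0,0,-0.148]]]' --jaw 5.2

```text
clock: 61.9
tool_pos: [0.4363, -0.3235, 0.3706]
orientation: [94.0, 90.0, -23.8]
force: [-0.5, 0.7, 0.4]
opening: 0.0521
```

Request:
move_arm --commands '[[[0,0,0,-0.148],[0,0,-3,-0.034],[0,0,-4.2,0],[0,0,-4.2,0],[0,0,-4.2,0],[0,0,-4.2,0],[0,-1,-4.2,0],[0,-1,-4.2,0]]]'

```text
clock: 62.7
tool_pos: [0.5039, -0.0476, 0.3705]
orientation: [106.6, 90.0, -1.1]
force: [0.8, -0.4, 0.2]
opening: 0.0518
```

Request:
move_arm --commands '[[[0,-2,-4,0],[0,-2,-4,0],[0,-2,-4,0],[0,-2,-4,0],[0,-2,-4,0],[0,-2,-4,0],[0,-3,-3,0],[0,-4,-1.5,0]]]'

```text
clock: 63.5
tool_pos: [0.4093, 0.2821, 0.3695]
orientation: [-10.0, 89.9, -117.7]
force: [0.0, 0.7, -1.0]
opening: 0.0518
```

Request:
move_arm --commands '[[[0,-4,0,0],[0,-4,0,0],[0,-1.5,0,0],[0,0,0,0],[0,0,0,0]]]'

```text
clock: 64.0
tool_pos: [0.3191, 0.3089, 0.3707]
orientation: [167.4, 89.9, 59.8]
force: [-0.1, -0.6, 0.1]
opening: 0.052
```

Run:
```python
from h import *
go(.3173,.3098,.2706,72.3)
print(uv(pose()[:3,3]))
```

```text
t 64.0 at [0.3191 0.3089 0.3707] F [-0.1 -0.6  0.1] open 0.052 j [ 70.  -6. -12.   0. -84.   3.]
zyaw -107.61 spin rad 0.001
shift now cm [10.01 -0.2  -0.02]  after spin [10.01 -0.2  -0.02]
[-0.08851419 -0.0002733 ]
```

Request:
move_arm --commands '[[[2,-0.2,0,0],[2,0,0,0],[1.5,0,0,0],[1.5,0,0,0],[1,0,0,0],[0,0,0,0]]]'

```text
clock: 64.6
tool_pos: [0.3176, 0.3087, 0.2889]
orientation: [-7.7, 89.9, -115.5]
force: [0.9, 0.2, -0.6]
opening: 0.0521
```

Request:
move_arm --commands '[[[1,0,0,0],[0.9,0,0,0],[0,0,0,0],[0,0,0,0]]]'

```text
clock: 65.0
tool_pos: [0.3175, 0.3095, 0.2711]
orientation: [32.2, 90.0, -75.5]
force: [0.9, 0.3, 0.7]
opening: 0.0521
```

Request:
move_arm --commands '[[[0,0,0,0],[0,0,0,0],[0,0,0,0],[0,0,0,0]]]' --jaw 3

```text
clock: 65.4
tool_pos: [0.3181, 0.3119, 0.2716]
orientation: [176.7, 89.7, 69.1]
force: [4.4, 8.4, -6.2]
opening: 0.0359
```

Run:
```python
from h import *
go(.3173,.3098,.2706,72.3)
th=np.r_[1.989,np.arange(1.9,.07,-.09)]
q=np.array([[-(.0955+.214*np.sin(t)+.004*np.cos(t)),.214*np.cos(t)-.004*np.sin(t)] for t in th])*100
for t,a in zip(th[1:],np.diff(q,axis=0)): print(round(t,2),a.round(2))
```

```text
t 65.4 at [0.3181 0.3119 0.2716] F [ 4.4  8.4 -6.2] open 0.0359 j [ 70.  -4. -22.   0. -71.   2.]
zyaw -107.67 spin rad 0.001
shift now cm [ 0.1  -0.01  0.22]  after spin [ 0.1  -0.01  0.22]
1.9 [-0.73  1.76]
1.81 [-0.57  1.84]
1.72 [-0.41  1.88]
1.63 [-0.24  1.91]
1.54 [-0.06  1.92]
1.45 [0.11 1.92]
1.36 [0.28 1.9 ]
1.27 [0.45 1.87]
1.18 [0.62 1.82]
1.09 [0.78 1.76]
1.0 [0.94 1.68]
0.91 [1.08 1.59]
0.82 [1.22 1.49]
0.73 [1.35 1.37]
0.64 [1.47 1.25]
0.55 [1.57 1.11]
0.46 [1.67 0.96]
0.37 [1.75 0.81]
0.28 [1.81 0.65]
0.19 [1.86 0.48]
0.1 [1.9  0.31]
```

Request:
move_arm --commands '[[[-0.7,1.75,0,0],[-0.55,1.85,0,0],[-0.4,1.9,0,0],[-0.25,1.9,0,0],[-0.05,1.9,0,0],[0.1,1.9,0,0],[0.3,1.9,0,0]]]'

```text
clock: 66.1
tool_pos: [0.4427, 0.2724, 0.2865]
orientation: [-161.9, 89.7, 90.4]
force: [-3.0, 11.8, -3.2]
opening: 0.0357
```

Request:
move_arm --commands '[[[0.45,1.85,0,0],[0.6,1.8,0,0],[0.8,1.75,0,0],[0.95,1.7,0,0],[1.1,1.6,0,0],[1.2,1.5,0,0],[1.35,1.35,0,0]]]'

```text
clock: 66.8
tool_pos: [0.5537, 0.2371, 0.2224]
orientation: [168.2, 89.7, 60.5]
force: [0.0, 9.5, 0.4]
opening: 0.0354
```

Request:
move_arm --commands '[[[1.45,1.25,0,0],[1.55,1.1,0,0],[1.65,0.95,0,0],[1.75,0.8,0,0],[1.8,0.65,0,0],[1.85,0.5,0,0],[0,0,0,0],[0,0,0,0]]]'

```text
clock: 67.6
tool_pos: [0.6043, 0.221, 0.1212]
orientation: [150.1, 89.7, 42.4]
force: [6.0, 6.3, -6.0]
opening: 0.0359
```

Run:
```python
from h import *
go(.6075,.217,.1,72.3)
shot('scene','s9'); i=cv2.imread('pics/s9.png'); cv2.imwrite('pics/s9c.png',cv2.resize(i[130:330,200:480],None,fx=2,fy=2))
```

```text
t 67.6 at [0.6043 0.221  0.1212] F [ 6.   6.3 -6. ] open 0.0359 j [ 37.  22. -12.  -0. -56.  35.]
zyaw -107.66 spin rad 0.001
shift now cm [2.12 0.42 0.3 ]  after spin [2.12 0.42 0.3 ]
```

View pics/s9c.png

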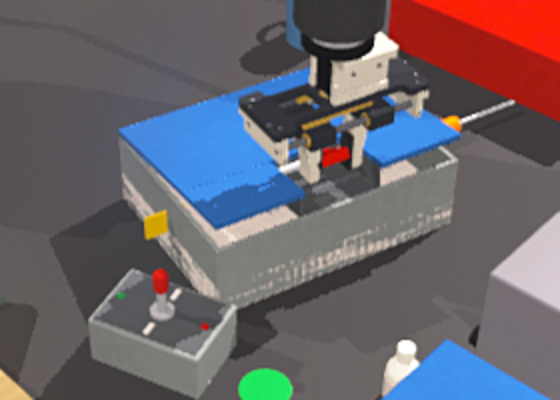

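Request:
move_arm --commands '[[[0,0,0,0],[0,0,0,0],[0,0,0,0],[0,0,0,0]]]' --jaw 5.2

```text
clock: 68.05
tool_pos: [0.6021, 0.2184, 0.1216]
orientation: [-21.3, 90.0, -129.0]
force: [0.2, 0.4, -0.2]
opening: 0.0516
```

Request:
move_arm --commands '[[[-2,0,0,0],[-3,0,0,0],[-4,0,0,0],[0,0,4,0],[0,0,4,0],[0,0,0,0]]]'

```text
clock: 68.65
tool_pos: [0.5763, 0.139, 0.2125]
orientation: [-145.6, 90.0, 106.6]
force: [0.4, -0.9, 0.3]
opening: 0.0525
```

Request:
move_arm --commands '[[[0,0,0,0],[0,0,0,0],[0,0,0,0],[0,0,0,0],[0,0,0,0],[0,0,0,0],[0,0,0,0],[0,0,0,0]]]' --jaw 0

```text
clock: 69.45
tool_pos: [0.578, 0.1425, 0.2115]
orientation: [-31.2, 90.0, -138.9]
force: [0.8, -0.3, -0.6]
opening: 0.0007
```

Run:
```python
from h import *
go(.584,.1406,.1035,72.3); print(uv(pose()[:3,3]))
```

```text
t 69.45 at [0.578  0.1425 0.2115] F [ 0.8 -0.3 -0.6] open 0.0007 j [ 33.  14. -11.   0. -65.  40.]
zyaw -107.69 spin rad 0.0
shift now cm [10.8   0.63 -0.  ]  after spin [10.8   0.63 -0.  ]
[ 0.20875036 -0.08017825]
```

Request:
move_arm --commands '[[[2,0.6,0,0],[2,0,0,0],[2,0,0,0],[1.5,0,0,0],[1,0,0,0],[0.8,0,0,0],[0,0,0,0]]]'

```text
clock: 70.15
tool_pos: [0.5839, 0.1406, 0.119]
orientation: [78.7, 90.0, -28.9]
force: [-0.5, 0.1, 0.2]
opening: 0.0007
```

Request:
move_arm --commands '[[[0.4,0,0,0],[0.4,0,0,0],[0.3,0,0,0],[0.2,0,0,0],[0,0,0,0],[0,0,0,0]]]'

```text
clock: 70.75
tool_pos: [0.5845, 0.141, 0.106]
orientation: [127.0, 89.9, 19.4]
force: [1.4, 0.7, 3.6]
opening: 0.0006
```

Request:
move_arm --commands '[[[0.2,0,0,0],[0.2,0,0,0],[0.2,0,0,0],[0,0,0,0],[0,0,0,0]]]'

```text
clock: 71.25
tool_pos: [0.5843, 0.1409, 0.1035]
orientation: [114.9, 89.8, 7.3]
force: [-10.9, 0.2, 34.1]
opening: 0.0004
```

Request:
move_arm --commands '[[[0.2,0,0,0],[0,0,0,0],[0,0,0,0]]]'

```text
clock: 71.55
tool_pos: [0.5844, 0.1409, 0.1034]
orientation: [113.9, 89.8, 6.4]
force: [-17.6, -0.8, 47.1]
opening: 0.0002
```

Request:
move_arm --commands '[[[-1,0,0,0],[-2,0,0,0],[-4,0,0,0],[-4,0,0,0],[-4,0,0,0],[-4,0,0,0],[-4,0,0,0],[0,0,0,0]]]'

```text
clock: 72.35
tool_pos: [0.5855, 0.141, 0.3331]
orientation: [127.6, 89.5, 19.9]
force: [0.8, 0.2, 0.2]
opening: 0.0004
```

Request:
move_arm --commands '[[[0,0,-4,0],[0,0,-4,0],[0,0,-4,0],[0,0,-4,0],[0,0,-4,0],[0,0,-4,0],[0,0,-4,0],[0,0,-4,0]]]'

```text
clock: 73.15
tool_pos: [0.6809, 0.4469, 0.3259]
orientation: [-39.1, 89.9, -146.8]
force: [0.4, -0.0, 0.6]
opening: 0.0006
```

Run:
```python
from h import *
im,d,K,T=shot('scene','s10'); it,dt,Kt,Tt=shot('top')
W=cloud(dt,Kt,Tt); hs=cv2.cvtColor(it,cv2.COLOR_RGB2HSV); b=(hs[...,0]>98)&(hs[...,0]<118)&(hs[...,1]>120)
P=W[b]; P=P[np.isfinite(P).all(1)]; s=(P[:,:2]-[.4035,.2823])@[.953,-.304]; v=(P[:,:2]-[.4035,.2823])@[.304,.953]
k=(s>.01)&(s<.235)&(abs(v)<.155)&(P[:,2]<.15); print(k.sum(),'slope,z0',np.polyfit(s[k],P[k,2],1)); tops()
f=np.load('top0.npz'); W0=cloud(f['d'],f['K'],f['T']); hs0=cv2.cvtColor(f['im'],cv2.COLOR_RGB2HSV); b0=(hs0[...,0]>98)&(hs0[...,0]<118)&(hs0[...,1]>120)
P=W0[b0]; P=P[np.isfinite(P).all(1)]; s=(P[:,:2]-[.4035,.2823])@[.953,-.304]; v=(P[:,:2]-[.4035,.2823])@[.304,.953]; k=(s>.01)&(s<.235)&(abs(v)<.155)&(P[:,2]<.15); print('start',np.polyfit(s[k],P[k,2],1))
cv2.imwrite('pics/fin.png',np.hstack([cv2.resize(im,(400,300)),cv2.resize(it,(400,300))])[:,:,::-1]); print(get_obs()['clock'])
```

```text
14368 slope,z0 [-0.00074078  0.10418726]
top [ 0.436  -0.3759  0.0207] row across/along 0.0035 -0.0524
top [ 0.4375 -0.3248  0.0207] row across/along 0.0014 -0.0013
top [ 0.4404 -0.2732  0.0205] row across/along 0.0006 0.0504
top [ 0.5211 -0.3303  0.021 ] row across/along 0.0852 -0.0009
start [-0.00065409  0.10417101]
73.3
```

View pics/fin.png

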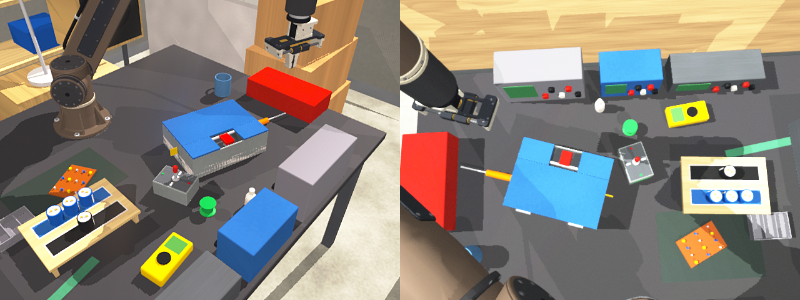

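Lid slope matches the latched start (−0.0007 vs −0.0007), the toggle is upright, and both rows are in order.

```bash
python3 -c "
from plant import close_job; print(close_job())"
```

```text
the job is handed in; nothing more can be done
None
```

The job is done and handed in at about 73 s. I set the toggle to centre off, tripped the latch and opened the lid to about 1.99 rad. I then moved the three blue and one black capacitors to the shelf and pressed the lid shut.

One blue capacitor was knocked about 25 mm out of its row before I closed the lid. I spotted it in the top view and put it back.

**Last checks**
- **Blue row:** the three stand upright about 51 mm apart, so the gaps are about 7 mm. They are straight to within 3 mm and on the strip.
- **Black strip:** the single black capacitor is centred on it.
- **Lid:** its slope matches the latched starting picture. It did not move under a 47 N press at the press point.
- **Toggle:** upright in the final picture, checked by eye only.
- **Other items:** they look unmoved in the final picture; I did not measure them.

None of the final checks failed. While I was centring the toggle, the wrist force briefly rose to about 41 N, well below the 120 N wrist limit.

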